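Raise the light shield and hold the filter slide at its click

TASK

Set up the little fluorescence viewer for a look at the culture dish on its deck: first raise all three folded-out black shield leaves until they stand fully upright, and only then slide the filter slide (the carriage with the black knob) along its rail, away from its shut end, until you feel the ball click into the notch and the blue glass sits square in front of the lamp. A spring pulls the slide shut as soon as it is let go, so finish while still holding the slide in your fingers at that click. Leave the dish and everything else on the bench where it stands.

Things in the scene. Friction and masses are not known exactly. Their poses are not given: they have to be found in the camera images.
- viewer: the fluorescence viewer, fixed: a white base 132 (x) x 154 (y) mm with a black deck 45 mm above the bench, at its rear (+x) a black wall 154 mm wide, 100 mm high, on which the slide's rail runs along y, 70 mm behind the origin. Origin at bench level under the deck's middle; x points to the rear (lamp side), y left along the rail, z up. Turned up to 0.2 rad
- leaf_front (a joint): front shield leaf (on the -x side of the deck): black plate 146 mm wide, 55 mm tall, 3 mm thick, with a yellow tab on the middle of its free edge. Angle in rad: 0 = lying level, folded outward, 1.57 = upright, against its stop. Stiff friction hinge (about 0.06 N m), it stays where it is left; starts between 0 and 0.35
- leaf_left (a joint): left shield leaf (+y side), 120 mm wide, otherwise as the front one
- leaf_right (a joint): right shield leaf (-y side), 120 mm wide, otherwise as the front one
- leaf_front_hinge (a point): middle of the front leaf's hinge line, 45 mm above the bench; the hinge runs along the viewer's y; axes as the viewer's
- leaf_left_hinge (a point): middle of the left leaf's hinge line, 45 mm above the bench; the hinge runs along the viewer's x; axes as the viewer's
- leaf_right_hinge (a point): middle of the right leaf's hinge line, 45 mm above the bench; the hinge runs along the viewer's x; axes as the viewer's
- leaf_front_tab (a point): grip point in the front leaf's yellow tab, 70 mm from the hinge. The tab is 20 mm wide (along the hinge), 6 mm thick, and stands 26 mm beyond the leaf's edge (end 81 mm from the hinge). Pinched by its two side edges it swivels between the fingers as the leaf swings up; fingertips more than 12 mm below this point would meet the leaf's edge near upright. Axes turn with the leaf
- leaf_left_tab (a point): the same on the left leaf
- leaf_right_tab (a point): the same on the right leaf
- slide (a joint): filter slide on the rail, travel in m toward the viewer's +y: 0 shut (against its stop), 0.064 far stop. Pushing it against its spring takes 4 to 5 N throughout. As the ball enters the notch the push needed drops by 1 N or more, past the notch's middle it rises 2 N or more above the usual; the ball alone cannot hold against the spring. The notch lies at 0.032 to 0.052, as the lamp is clamped
- slide_knob (a point): middle of the slide's upright black knob, a 16 mm round post 44 mm tall that stands on the steel carriage (this point is 134 mm above the bench, 22 mm above the carriage's top); axes as the viewer's
- filter_glass (a point): centre of the blue filter glass (30 x 34 mm) in the slide's hanging plate; the notch (6 mm wide) and the white line on the carriage lie at the same y; axes as the viewer's
- lamp_axis (a point): centre of the lamp's mouth, at the plate, 73 mm above the bench; the ball plunger and the white line on the lamp have the same viewer y. The ball is in the notch when filter_glass has the same viewer y as this. The finned black lamp is clamped behind the wall, up to 10 mm to either side of the viewer's middle. Axes as the viewer's
- culture_dish_center (a point): centre of the closed culture dish on the deck, 90 mm across, 15 mm high; to be left alone
- small_dish_center (a point): centre of a closed dish on the bench by the viewer's front left corner, 60 mm across, 14 mm high; to be left alone
- spatula_center (a point): middle of a double-ended steel weighing spatula, 176 mm long, 10 mm wide, 6 mm high, lying on the bench by the viewer's front right corner; to be left alone
- tube_rack_center (a point): centre of a blue rack of capped tubes, 70 x 150 mm, 107 mm high; to be left alone
- reagent_bottle_center (a point): a white bottle with a red cap, 68 mm across, 160 mm high, this point half-way up; to be left alone
- wash_bottle_center (a point): a white wash bottle with a blue cap and spout, 68 mm across, 165 mm high, this point half-way up its body; to be left alone
- beaker_center (a point): a glass beaker, 72 mm across, 95 mm high, this point half-way up; to be left alone

How it is judged:
By the outcome, as a careful person would: the job done as asked, in the order asked, and still so for the second after the job is handed in, while the arm keeps its last pose, push and grip.
It also fails if it takes over 72 s, if anything falls off the work surface, if the arm or the gripper's body presses on something with over 40 N, if the wrist force passes 120 N, or if a joint passes its speed limit or range.

ROBOT

A 6-joint arm with a two-finger parallel gripper is mounted at the origin on the work surface. World frame = base frame: x ahead of the robot, y to its left, z up, the work surface at z = 0. Lengths are in mm, angles in rad, forces in N, time in s.
With the tool pointing down it reaches from about 275 to 750 mm from the base axis. Payload 10.2 kg.
Tool frame: the origin (TCP) lies midway between the tips of the shut fingers; the grasp point (between the pads) lies 19 mm behind it; z points along the fingers, y is the line along which they close (so a half turn about z gives the same grasp; the last joint's range is limited). The gripper opens to 85 mm and grips with 20 to 120 N. Pads are 22 mm wide; open, the fingers measure 114 mm over their backs; the gripper's body (76 mm by 85 mm) begins 54 mm behind the grasp point. The pads swing forward as they close: fully open they stand 13 mm farther back than shut.
Start: joints at [0.994, 0.313, 1.498, -0, 1.331, -0.223], TCP at [181.907, 492.485, 231.294] pointing down, gripper open.
Joint ranges: [-2.94, 2.94], [-0.97, 2.17], [0.19, 2.56], [-1.23, 4.37], [0.02, 3.11], [-2.88, 2.88]. Speed limits (rad/s): [2.39, 2.39, 3.01, 3.14, 3.14, 3.14].

INTERFACE

Orientations are given as a unit quaternion [w, x, y, z].
In Python, from rig import ctrl gives the robot as it stands.
- The arm moves only by the tool send_rows, never from a script. Its argument "targets" is a list of rows, each a list of 7 numbers: the closure, from -1 (fully open) to 1 (shut), so that 0 is half open, then the shift along the tool's x, y, z in m, then the turn, a rotation vector about the tool's x, y, z in rad. In form: [[claw, dx, dy, dz, ax, ay, az], ...]. A call has exactly 10 rows; each row shifts and turns the commanded pose from where the row before left it, along the tool's axes as they then stand; what a row does not reach is not made up. A row lasts 1/8 s, in which the tool goes at most 62.5 mm and 10.7 degrees, less where a joint would pass 70% of its speed; a pose out of reach is approached as far as the arm can. A call with a gripper value outside its range is refused whole. The fingers move at their own pace and stop on an object; "squeeze" is the grip in N (left out, the last holds). Time passes only in rows, so rows that do not move let the fingers close, or fill a call up. It gives the time, the measured TCP pose, the force, the opening and the grip force at its end, in the units of the state.
- ctrl.sense(): the state, without advancing time (a new reading comes with each control period).
- ctrl.capture(name): name is "scene" or "top"; returns a dict with "img" (420x560x3 uint8, red, green, blue), "camera_matrix" (3x3 intrinsics, pixels), "R" (3x3) and "t" (3): a world point X has camera coordinates R X + t. Camera axes: x right, y down, z forward; pixel columns grow to the right and rows downward; lengths in mm; the calibration is good to about 2 mm. A picture is of the moment at which its call begins. There is no depth.
- ctrl.finish_job(): hands the job in; it is judged then, once.
Trained networks look in a picture, given as the dict that the camera call returned (one of the last four; its "shot" number tells which), for a name from the list of things; names that differ only in an ending like _2 or _b are one class to them, and where a whole thing is asked for, a point or a joint stands for the part that bears it (a point fixed in the world has none). Each returns a list of dicts, best first, with "score" (0 to 1); they miss things now and then, are a little off and sometimes report something else, mostly with a low value. They report only what shows in the picture. A call takes as long as a camera call.
- ctrl.boxes_of(query, picture): "extent" ([left, top, width, height] in pixels, round what is visible of it).
- ctrl.landmark_of(query, picture): "point" ([column, row] in pixels: a listed point, or the origin of a listed thing).
The state is a dict: "time_s": time; "joints": joint angles; "dq": joint speeds; "tau": joint torques, N m; "eef_pos": TCP position; "ee_rot": TCP orientation; "force": force on the tool from outside, world axes, zero at the start; "wrist_torque": the same for the moment, N m; "grip_width": opening from 0.0 (shut) to 1.0 (fully open); "grip_force": force on a finger pad.
Only numpy, scipy, OpenCV 4.12 (cv2) and the standard library are available. Lean on these libraries where they do the work, as an engineer would, in place of code of your own. Each camera call takes 0.05 s, during which the arm holds its last target. There are 200 camera calls.

## Working session

There is one attempt and no reset: what is moved stays moved. The work goes in short steps, Python scripts to look and compute and a tool call to move; the robot and the scene stay as the last step left them, time stands still between calls to the robot, and variables do not carry over. Pictures are saved under pics/ and viewed, at most 10 in all, crops included, and the job is handed in when it is done.

Besides the shell and the picture viewer there is one more tool, called after "Call:" as name(argument=value, ...) on one line, values as JSON. send_rows: Moves the arm, as the interface text tells. Its arguments: {"type":"object","properties":{"targets":{"type":"array"},"squeeze":{"type":"number"}},"required":["targets"]}

```bash
mkdir -p pics; ls; cat > h.py <<'E'
import numpy as np, cv2
from rig import ctrl
def tri(a,b,pa,pb):
    P=[c["camera_matrix"]@np.c_[c["R"],c["t"]] for c in (a,b)]
    X=cv2.triangulatePoints(np.float64(P[0]),np.float64(P[1]),np.float64(pa).reshape(2,1),np.float64(pb).reshape(2,1)).ravel()
    return X[:3]/X[3]
def plane(c,p,z):
    K,R,t=map(np.array,(c["camera_matrix"],c["R"],c["t"]))
    d=R.T@np.linalg.solve(K,[p[0],p[1],1]); o=-R.T@t
    return o+d*(z-o[2])/d[2]
def proj(c,X):
    q=c["camera_matrix"]@(c["R"]@np.array(X)+c["t"]); return q[:2]/q[2]
E
python3 - <<'E'
from h import *
a=ctrl.capture("scene");b=ctrl.capture("top")
cv2.imwrite("pics/a.png",np.vstack([a["img"]])[:,:,::-1]);cv2.imwrite("pics/b.png",b["img"][:,:,::-1])
for n in "viewer leaf_front_hinge leaf_left_hinge leaf_right_hinge leaf_front_tab leaf_left_tab leaf_right_tab slide_knob filter_glass lamp_axis culture_dish_center small_dish_center spatula_center tube_rack_center reagent_bottle_center wash_bottle_center beaker_center".split():
    r=[ctrl.landmark_of(n,c)[:1] for c in (a,b)]
    s=[(np.round(x[0]["point"]).tolist(),round(x[0]["score"],2)) if x else None for x in r]
    print(n,s, tri(a,b,r[0][0]["point"],r[1][0]["point"]).round(0) if all(r) else "")
print(ctrl.sense())
E
```

```text
pics
viewer [([313.0, 251.0], 0.61), ([251.0, 212.0], 0.87)] [565.  63. -18.]
leaf_front_hinge [([314.0, 216.0], 0.79), ([248.0, 231.0], 0.55)] [506.  59.  47.]
leaf_left_hinge [([345.0, 238.0], 0.82), ([215.0, 210.0], 0.75)] [558. 140.  46.]
leaf_right_hinge [([281.0, 237.0], 0.92), ([275.0, 203.0], 0.98)] [577.  -7.  45.]
leaf_front_tab [([310.0, 190.0], 0.64), ([252.0, 261.0], 0.74)] [434.  45.  58.]
leaf_left_tab [([377.0, 237.0], 0.62), ([185.0, 210.0], 0.79)] [553. 210.  61.]
leaf_right_tab [([255.0, 232.0], 0.94), ([308.0, 202.0], 0.9)] [577. -79.  50.]
slide_knob [([304.0, 242.0], 0.7), ([249.0, 167.0], 0.7)] [639.  53. 135.]
filter_glass [([292.0, 261.0], 0.95), ([258.0, 164.0], 0.94)] [662.  33.  92.]
lamp_axis [([314.0, 268.0], 0.6), ([240.0, 164.0], 0.57)] [664.  78.  75.]
culture_dish_center [([319.0, 236.0], 0.56), ([242.0, 206.0], 0.71)] [565.  77.  54.]
small_dish_center [([367.0, 202.0], 0.6), ([195.0, 265.0], 0.86)] [424. 187.  26.]
spatula_center [([248.0, 197.0], 0.47), ([325.0, 262.0], 0.73)] [ 436. -127.    4.]
tube_rack_center [([126.0, 183.0], 0.62), ([455.0, 
[... 299 characters left out ...]
': 1.8, 'joints': array([ 9.93566183e-01,  3.12857823e-01,  1.49768683e+00,  1.29657679e-05,
        1.33099832e+00, -2.23410824e-01]), 'dq': array([ 1.14343934e-03, -5.09421877e-04,  5.42529406e-05, -7.39539733e-04,
       -6.77778750e-04,  8.96104975e-04]), 'tau': array([ 2.91546473e-05, -4.12157214e+01, -2.59901047e+01, -1.65998858e-04,
        5.40580695e-04,  1.96973684e-05]), 'eef_pos': array([181.92326183, 492.48369777, 231.32073362]), 'ee_rot': array([3.88232253e-06, 1.75989827e-01, 9.84391985e-01, 2.53334609e-05]), 'force': array([0.50201028, 0.32780876, 0.82190891]), 'wrist_torque': array([ 0.01892554,  0.0243778 , -0.02017429]), 'grip_force': 0.0, 'grip_width': 0.9978418889765637}
```

View pics/a.png

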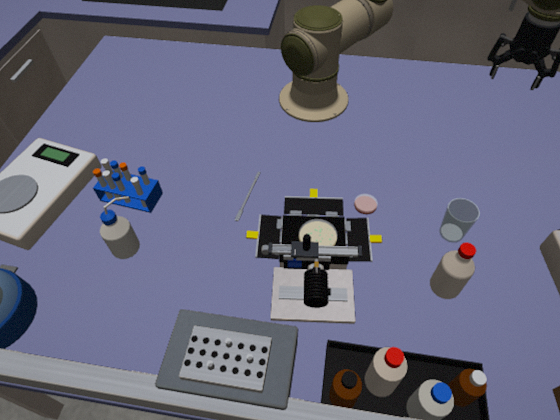

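View pics/b.png

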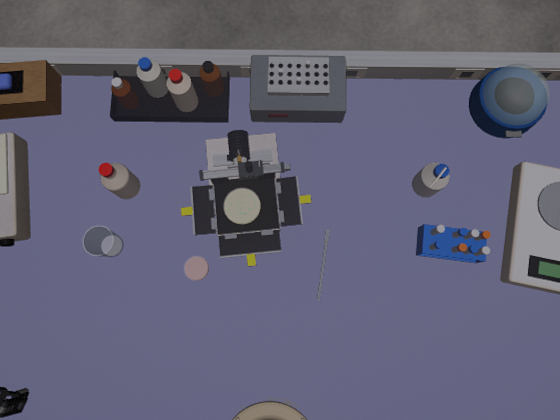

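The views show the viewer near the middle. In the scene view the three yellow tabs are at about (313,193), (376,239) and (252,235), with the knob at (306,241). In the top view the tabs are at (251,260), (187,211) and (305,199). Next I'll fit the viewer model to these points.

```bash
cat > fit.py <<'E'
from h import *
from scipy.optimize import least_squares
a=ctrl.capture("scene");b=ctrl.capture("top")
names="leaf_front_hinge leaf_left_hinge leaf_right_hinge leaf_front_tab leaf_left_tab leaf_right_tab slide_knob filter_glass lamp_axis".split()
def pts(p):
    x,y,psi,fa,la,ra,s,l,df,ds,ko=p
    c,si=np.cos,np.sin
    V=np.array([[-df,0,45],[0,ds,45],[0,-ds,45],
     [-df-70*c(fa),0,45+70*si(fa)],[0,ds+70*c(la),45+70*si(la)],[0,-ds-70*c(ra),45+70*si(ra)],
     [70,s+ko,134],[70,s,73],[70,l,73]])
    R=np.array([[c(psi),-si(psi),0],[si(psi),c(psi),0],[0,0,1]])
    return V@R.T+[x,y,0]
obs=[]
for c in (a,b):
    m=cv2.inRange(cv2.cvtColor(c["img"],cv2.COLOR_RGB2HSV),(25,150,110),(35,255,255))
    n,_,st,ce=cv2.connectedComponentsWithStats(m)
    ye=[ce[i] for i in range(1,n) if 20<st[i,4]<300]
    print("yellow",np.round(ye,1).tolist(),[st[i,4] for i in range(1,n)])
    for i,nm in enumerate(names):
        r=ctrl.landmark_of(nm,c)
        if r and r[0]["score"]>.4: obs.append((c,i,np.array(r[0]["point"]),1))
def res(p):
    P=pts(p)
    return np.concatenate([(proj(c,P[i])-u)*w for c,i,u,w in obs]+[(p-p0)/sg])
p0=np.array([567,66,.13,.2,.2,.2,-40,5,66,74,15.]);sg=np.array([50,50,1,.5,.5,.5,30,10,3,3,10.])
f=least_squares(res,p0,loss="soft_l1")
print(dict(zip("x y psi fa la ra s l df ds ko".split(),f.x.round(3))))
print(pts(f.x).round(1))
for c,i,u,w in obs: print(names[i],c["shot"],(proj(c,pts(f.x)[i])-u).round(1), proj(c,pts(f.x)[i]).round(0))
E
python3 fit.py
```

```text
yellow [[313.0, 192.5], [251.8, 234.2], [375.2, 238.0]] [np.int32(56), np.int32(75), np.int32(78)]
yellow [[304.7, 198.8], [186.3, 210.6], [250.7, 259.3]] [np.int32(75), np.int32(78), np.int32(83)]
{'x': np.float64(568.127), 'y': np.float64(66.181), 'psi': np.float64(0.108), 'fa': np.float64(0.055), 'la': np.float64(0.054), 'ra': np.float64(0.008), 's': np.float64(-43.873), 'l': np.float64(-1.398), 'df': np.float64(66.052), 'ds': np.float64(77.059), 'ko': np.float64(25.065)}
[[502.5  59.1  45. ]
 [559.9 142.8  45. ]
 [576.4 -10.4  45. ]
 [433.   51.6  48.9]
 [552.3 212.3  48.8]
 [583.9 -80.   45.6]
 [639.7  55.  134. ]
 [642.4  30.1  73. ]
 [637.9  72.3  73. ]]
leaf_front_hinge 3 [-0.7 -1.6] [314. 216.]
leaf_left_hinge 3 [-2.6  0.4] [347. 239.]
leaf_right_hinge 3 [1.5 3. ] [281. 237.]
leaf_front_tab 3 [ 1.6 -0. ] [314. 193.]
leaf_left_tab 3 [0.5 0.5] [377. 240.]
leaf_right_tab 3 [-0.6  0.2] [251. 236.]
slide_knob 3 [0.5 1.3] [306. 243.]
filter_glass 3 [ 2.4 -4.7] [294. 257.]
lamp_axis 3 [ 0.9 -6.7] [313. 258.]
leaf_front_hinge 4 [-3.  -0.9] [248. 232.]
leaf_left_hinge 4 [2.  1.8] [215. 209.]
leaf_right_hinge 4 [ 1.3 -0.6] [278. 203.]
leaf_front_tab 4 [ 0.7 -0. ] [251. 261.]
leaf_left_tab 4 [-1.1 -0.9] [186. 211.]
leaf_right_tab 4 [-0.6 -0.8] [306. 200.]
slide_knob 4 [ 0.9 -0.9] [249. 167.]
filter_glass 4 [ 1.9 10.2] [261. 173.]
lamp_axis 4 [0.9 7.6] [244. 175.]
```

```bash
sed -i 's/    x,y,psi,fa,la,ra,s,l,df,ds,ko=p/    x,y,psi,fa,la,ra,s,l,df,ds,ko,gx=p/; s/\[70,s,73\],\[70,l,73\]/[gx,s,73],[gx,l,73]/; s/15\.\]);sg/15.,90]);sg/; s/3,3,10\.\])/3,3,10.,20])/; s/ds ko"/ds ko gx"/' fit.py
python3 - <<'E'
s=open('fit.py').read()
s=s.replace('    for i,nm in enumerate(names):','''    G=pts([568,66,.108,.05,.05,.05,-44,0,66,77,25,90])
    for i in (3,4,5):
        u=min(ye,key=lambda q:np.linalg.norm(q-proj(c,G[i])))
        obs.append((c,i,u,3))
    for i,nm in enumerate(names):
        if i in (3,4,5): continue''').replace("70*c(","69*c(").replace("70*si(","69*si(")
s=s.replace("for c,i,u,w in obs: print","for c,i,u,w in obs:\n  if w>1 or i>5: print")
open('fit.py','w').write(s)
E
python3 fit.py
```

```text
yellow [[313.0, 192.5], [251.8, 234.2], [375.2, 238.0]] [np.int32(56), np.int32(75), np.int32(78)]
yellow [[304.7, 198.8], [186.3, 210.6], [250.7, 259.3]] [np.int32(75), np.int32(78), np.int32(83)]
{'x': np.float64(568.218), 'y': np.float64(65.73), 'psi': np.float64(0.113), 'fa': np.float64(0.128), 'la': np.float64(0.144), 'ra': np.float64(0.134), 's': np.float64(-44.924), 'l': np.float64(-2.882), 'df': np.float64(63.702), 'ds': np.float64(75.759), 'ko': np.float64(23.315), 'gx': np.float64(88.828)}
[[504.9  58.5  45. ]
 [559.6 141.   45. ]
 [576.8  -9.5  45. ]
 [436.9  50.8  53.8]
 [551.9 208.8  54.9]
 [584.5 -77.5  54.2]
 [640.2  52.2 134. ]
 [661.6  31.1  73. ]
 [656.8  72.9  73. ]]
leaf_front_tab 5 [ 0.8 -0. ] [314. 192.]
leaf_left_tab 5 [ 0.9 -0.1] [376. 238.]
leaf_right_tab 5 [ 0.3 -0.1] [252. 234.]
slide_knob 5 [0.6 2.4] [305. 243.]
filter_glass 5 [1.5 2.6] [293. 265.]
lamp_axis 5 [ 0.9 -0.8] [313. 266.]
leaf_front_tab 6 [0.4 0. ] [251. 259.]
leaf_left_tab 6 [0.3 0.2] [187. 211.]
leaf_right_tab 6 [0.6 0.1] [305. 199.]
slide_knob 6 [ 1.  -0.1] [251. 167.]
filter_glass 6 [ 1.1 -0.7] [261. 166.]
lamp_axis 6 [0.8 1.1] [244. 167.]
```

```bash
cat > plan.py <<'E'
from h import *
from scipy.spatial.transform import Rotation as Ro
X0,Y0,PSI=568.2,65.7,.113
DF,DS=63.7,75.8
def w(v):
    c,s=np.cos(PSI),np.sin(PSI); return np.array([X0+c*v[0]-s*v[1],Y0+s*v[0]+c*v[1],v[2]])
def inv(p):
    c,s=np.cos(PSI),np.sin(PSI); d=np.array(p)-[X0,Y0,0]; return np.array([c*d[0]+s*d[1],-s*d[0]+c*d[1],d[2]])
def down(yaw): # world yaw of tool y
    y=np.array([np.cos(yaw),np.sin(yaw),0]);z=np.array([0,0,-1.]);return Ro.from_matrix(np.c_[np.cross(y,z),y,z])
def plan(way,start=None):
    """way: (claw, viewer xyz, tool-y yaw in viewer frame, nrows); start=(viewer xyz,yaw)"""
    s=ctrl.sense()
    if start: p=w(start[0]);R=down(start[1]+PSI)
    else: p=s["eef_pos"];R=Ro.from_quat(s["ee_rot"],scalar_first=True)
    rows=[]
    for claw,v,yaw,n in way:
        P0,R0=p.copy(),R; T=down(yaw+PSI); D=(R0.inv()*T).as_rotvec()
        for k in range(1,n+1):
            d=np.round(R.inv().apply(P0+(w(v)-P0)*k/n-p)/1e3,4)
            r=np.round((R.inv()*(R0*Ro.from_rotvec(D*k/n))).as_rotvec(),3)
            p=p+R.apply(d*1e3); R=R*Ro.from_rotvec(r)
            rows.append([claw]+(d+0.).tolist()+(r+0.).tolist())
    for i in range(0,len(rows),10): print(str(rows[i:i+10]).replace(" ",""))
    print("end",inv(p).round(1))
def arc(side,a0,a1,n,r=70,dz=-10,claw=.9):
    out=[]
    for t in np.linspace(a0,a1,n+1)[1:]:
        h=r*np.cos(t);z=45+r*np.sin(t)+dz
        v={"l":(0,DS+h,z),"r":(0,-DS-h,z),"f":(-DF-h,0,z)}[side]
        out.append((claw,v,np.pi/2 if side=="f" else 0,1))
    return out
E
python3 - <<'E'
from plan import *
plan([(-.2,(0,147,130),0,9),(-.2,(0,147,130),0,1),(-.2,(0,147,45),0,5),(-.2,(0,147,45),0,1),(.9,(0,147,45),0,4)])
E
```

```text
[[-0.2,-0.0493,-0.015,0.0113,0.0,0.0,0.123],[-0.2,-0.0509,-0.0089,0.0112,0.0,0.0,0.122],[-0.2,-0.0515,-0.0026,0.0113,0.0,0.0,0.123],[-0.2,-0.0514,0.0037,0.0112,0.0,0.0,0.123],[-0.2,-0.0506,0.01,0.0113,0.0,0.0,0.122],[-0.2,-0.049,0.0162,0.0112,0.0,0.0,0.123],[-0.2,-0.0467,0.0219,0.0113,0.0,0.0,0.123],[-0.2,-0.0436,0.0276,0.0112,0.0,0.0,0.122],[-0.2,-0.0399,0.0326,0.0113,0.0,0.0,0.123],[-0.2,0.0,0.0,0.0,0.0,0.0,0.0]]
[[-0.2,0.0,0.0,0.017,0.0,0.0,0.0],[-0.2,0.0,0.0,0.017,0.0,0.0,0.0],[-0.2,0.0,0.0,0.017,0.0,0.0,0.0],[-0.2,0.0,0.0,0.017,0.0,0.0,0.0],[-0.2,0.0,0.0,0.017,0.0,0.0,0.0],[-0.2,0.0,0.0,0.0,0.0,0.0,0.0],[0.9,0.0,0.0,0.0,0.0,0.0,0.0],[0.9,0.0,0.0,0.0,0.0,0.0,0.0],[0.9,0.0,0.0,0.0,0.0,0.0,0.0],[0.9,0.0,0.0,0.0,0.0,0.0,0.0]]
end [ -0. 147.  45.]
```

Call:
send_rows(targets=[[-0.2,-0.0493,-0.015,0.0113,0.0,0.0,0.123],[-0.2,-0.0509,-0.0089,0.0112,0.0,0.0,0.122],[-0.2,-0.0515,-0.0026,0.0113,0.0,0.0,0.123],[-0.2,-0.0514,0.0037,0.0112,0.0,0.0,0.123],[-0.2,-0.0506,0.01,0.0113,0.0,0.0,0.122],[-0.2,-0.049,0.0162,0.0112,0.0,0.0,0.123],[-0.2,-0.0467,0.0219,0.0113,0.0,0.0,0.123],[-0.2,-0.0436,0.0276,0.0112,0.0,0.0,0.122],[-0.2,-0.0399,0.0326,0.0113,0.0,0.0,0.123],[-0.2,0.0,0.0,0.0,0.0,0.0,0.0]], squeeze=30)

```text
time_s: 4.75
eef_pos: [553.3, 209.4, 128.7]
ee_rot: [-0.0, 0.668, 0.744, -0.001]
force: [0.1, 0.4, 0.0]
grip_width: 0.601
grip_force: 0.0
```

```bash
python3 - <<'E'
from plan import *
print(ctrl.sense()["eef_pos"])
a=ctrl.capture("scene");b=ctrl.capture("top")
f=lambda c,x,y:cv2.resize(c["img"][y:y+120,x:x+80],None,fx=5,fy=5,interpolation=cv2.INTER_CUBIC)
cv2.imwrite("pics/c.png",np.hstack([f(a,335,175),f(b,150,155)])[:,:,::-1])
print(ctrl.sense()["eef_pos"], w((0,147,130)))
E
```

```text
[553.27596152 209.353109   128.67805803]
[551.43875134 211.72240549 129.74522741] [551.62432841 211.76247674 130.        ]
```

View pics/c.png

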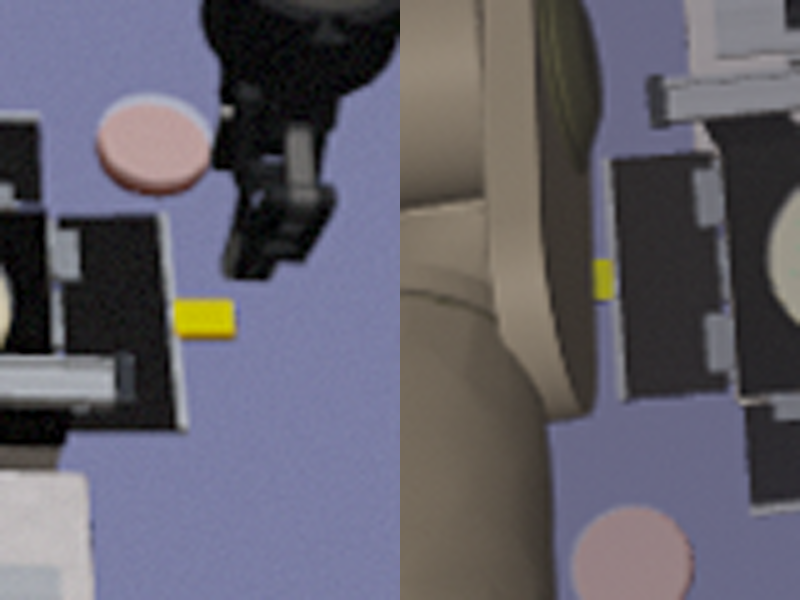

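The scene crop shows the gripper hanging above the left tab, with the tab at (376,238) and the fingertips at about (387,228). At their greater height that fits, so I'll go down and pinch.

Call:
send_rows(targets=[[-0.2,0,0,0.017,0,0,0],[-0.2,0,0,0.017,0,0,0],[-0.2,0,0,0.017,0,0,0],[-0.2,0,0,0.017,0,0,0],[-0.2,0,0,0.017,0,0,0],[-0.2,0,0,0,0,0,0],[0.9,0,0,0,0,0,0],[0.9,0,0,0,0,0,0],[0.9,0,0,0,0,0,0],[0.9,0,0,0,0,0,0]], squeeze=30)

```text
time_s: 6.1
eef_pos: [551.3, 211.8, 45.2]
ee_rot: [-0.0, 0.666, 0.746, -0.0]
force: [-5.1, 0.4, 1.8]
grip_width: 0.223
grip_force: 33.1
```

```bash
python3 - <<'E'
from plan import *
s=ctrl.sense();print(inv(s["eef_pos"]),s["force"],s["grip_width"],s["grip_force"])
plan(arc("l",.14,1.62,19)+[arc("l",0,1.65,1)[0]],start=((0,147,45),0))
E
```

```text
[ -0.32112226 147.09693633  45.17040948] [-5.09995138  0.36438382  1.77950231] 0.22256731976773406 33.1082421541214
[[0.9,-0.0029,0.0,-0.0051,0.0,0.0,0.0],[0.9,-0.0013,0.0,-0.0053,0.0,0.0,0.0],[0.9,-0.0018,0.0,-0.0052,0.0,0.0,0.0],[0.9,-0.0022,0.0,-0.0049,0.0,0.0,0.0],[0.9,-0.0026,0.0,-0.0049,0.0,0.0,0.0],[0.9,-0.0029,0.0,-0.0045,0.0,0.0,0.0],[0.9,-0.0033,0.0,-0.0044,0.0,0.0,0.0],[0.9,-0.0036,0.0,-0.0041,0.0,0.0,0.0],[0.9,-0.0039,0.0,-0.0038,0.0,0.0,0.0],[0.9,-0.0042,0.0,-0.0034,0.0,0.0,0.0]]
[[0.9,-0.0045,0.0,-0.0032,0.0,0.0,0.0],[0.9,-0.0047,0.0,-0.0028,0.0,0.0,0.0],[0.9,-0.0049,0.0,-0.0024,0.0,0.0,0.0],[0.9,-0.005,0.0,-0.002,0.0,0.0,0.0],[0.9,-0.0052,0.0,-0.0016,0.0,0.0,0.0],[0.9,-0.0054,0.0,-0.0012,0.0,0.0,0.0],[0.9,-0.0054,0.0,-0.0008,0.0,0.0,0.0],[0.9,-0.0054,0.0,-0.0004,0.0,0.0,0.0],[0.9,-0.0054,0.0,0.0001,0.0,0.0,0.0],[0.9,-0.0021,0.0,0.0001,0.0,0.0,0.0]]
end [ -0.   70.3 104.8]
```

Call:
send_rows(targets=[[0.9,-0.0029,0.0,-0.0051,0.0,0.0,0.0],[0.9,-0.0013,0.0,-0.0053,0.0,0.0,0.0],[0.9,-0.0018,0.0,-0.0052,0.0,0.0,0.0],[0.9,-0.0022,0.0,-0.0049,0.0,0.0,0.0],[0.9,-0.0026,0.0,-0.0049,0.0,0.0,0.0],[0.9,-0.0029,0.0,-0.0045,0.0,0.0,0.0],[0.9,-0.0033,0.0,-0.0044,0.0,0.0,0.0],[0.9,-0.0036,0.0,-0.0041,0.0,0.0,0.0],[0.9,-0.0039,0.0,-0.0038,0.0,0.0,0.0],[0.9,-0.0042,0.0,-0.0034,0.0,0.0,0.0]])

```text
time_s: 7.35
eef_pos: [554.6, 183.3, 91.0]
ee_rot: [-0.0, 0.666, 0.746, 0.0]
force: [-6.2, 2.3, -0.8]
grip_width: 0.219
grip_force: 29.4
```

Call:
send_rows(targets=[[0.9,-0.0045,0.0,-0.0032,0.0,0.0,0.0],[0.9,-0.0047,0.0,-0.0028,0.0,0.0,0.0],[0.9,-0.0049,0.0,-0.0024,0.0,0.0,0.0],[0.9,-0.005,0.0,-0.002,0.0,0.0,0.0],[0.9,-0.0052,0.0,-0.0016,0.0,0.0,0.0],[0.9,-0.0054,0.0,-0.0012,0.0,0.0,0.0],[0.9,-0.0054,0.0,-0.0008,0.0,0.0,0.0],[0.9,-0.0054,0.0,-0.0004,0.0,0.0,0.0],[0.9,-0.0054,0.0,0.0001,0.0,0.0,0.0],[0.9,-0.0021,0.0,0.0001,0.0,0.0,0.0]])

```text
time_s: 8.6
eef_pos: [560.4, 135.6, 106.9]
ee_rot: [0.0, 0.666, 0.746, 0.001]
force: [-10.1, 1.2, 10.5]
grip_width: 0.183
grip_force: 29.1
```

```bash
python3 - <<'E'
from plan import *
a=ctrl.capture("scene");b=ctrl.capture("top")
s=ctrl.sense();print(inv(s["eef_pos"]),s["force"],s["grip_width"],s["grip_force"])
f=lambda c,x,y:cv2.resize(c["img"][y:y+120,x:x+80],None,fx=5,fy=5,interpolation=cv2.INTER_CUBIC)
cv2.imwrite("pics/d.png",np.hstack([f(a,320,160),f(b,180,150)])[:,:,::-1])
E
```

```text
[  0.17233742  70.17710932 106.81200745] [-9.47460401 -0.20498214  9.22039684] 0.17475927271780095 29.1591677069664
```

View pics/d.png

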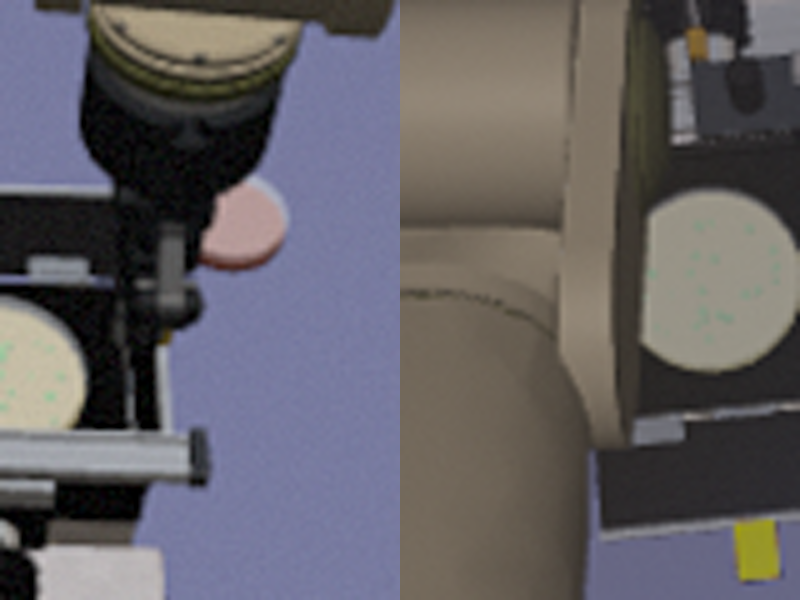

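The scene crop shows the leaf nearly up, with a bit of yellow at (353,227) just outside the finger. The pads have narrowed, so the tab may be slipping out. I'll check the leaf angle by projection.

```bash
python3 - <<'E'
from plan import *
a=ctrl.capture("scene")
m=cv2.inRange(cv2.cvtColor(a["img"],cv2.COLOR_RGB2HSV),(20,130,60),(35,255,255))
n,_,st,ce=cv2.connectedComponentsWithStats(m)
print([(ce[i].round(1).tolist(),st[i].tolist()) for i in range(1,n)])
for t in (1.0,1.2,1.4,1.57):
  print(t,[proj(a,w((x,DS+r*np.cos(t),45+r*np.sin(t)))).round(1).tolist() for r in(55,81) for x in (-10,10)], [proj(a,w((x,DS+55*np.cos(t),45+55*np.sin(t)))).round(1).tolist() for x in (-60,60)])
E
```

```text
[([362.0, 178.0], [362, 178, 1, 1, 1]), ([313.0, 192.5], [310, 189, 7, 8, 56]), ([353.0, 226.0], [353, 226, 1, 1, 1]), ([352.0, 228.0], [352, 228, 1, 1, 1]), ([252.0, 234.3], [246, 231, 12, 8, 83]), ([316.0, 263.8], [314, 262, 5, 5, 17])]
1.0 [[361.2, 224.8], [361.8, 232.2], [368.9, 219.4], [369.7, 226.7]] [[359.8, 207.3], [363.4, 251.3]]
1.2 [[357.2, 223.4], [357.7, 230.8], [362.9, 217.2], [363.5, 224.6]] [[355.8, 205.9], [359.2, 250.0]]
1.4 [[352.6, 222.5], [353.1, 229.9], [356.0, 215.8], [356.6, 223.2]] [[351.4, 205.0], [354.4, 249.1]]
1.57 [[348.5, 222.2], [348.9, 229.5], [349.8, 215.3], [350.3, 222.7]] [[347.4, 204.7], [350.1, 248.7]]
```

The leaf stands at about 1.4 rad. The pads' lower corner met the leaf edge half-way up and slid along the tab. I'll regrip higher and centred on the tab, and use r=74 with the tip 5 mm below on the other leaves.

Call:
send_rows(targets=[[-0.2,0,0,0,0,0,0],[-0.2,0,0,0,0,0,0],[-0.2,0.006,0,-0.003,0,0,0],[-0.2,0.006,0,-0.003,0,0,0],[-0.2,0.004,0,-0.002,0,0,0],[-0.2,0,0,0,0,0,0],[0.9,0,0,0,0,0,0],[0.9,0,0,0,0,0,0],[0.9,0,0,0,0,0,0],[0.9,0,0,0,0,0,0]])

```text
time_s: 10.0
eef_pos: [558.2, 151.3, 112.8]
ee_rot: [-0.0, 0.666, 0.746, -0.0]
force: [-4.0, -0.9, 3.5]
grip_width: 0.219
grip_force: 29.4
```

Call:
send_rows(targets=[[0.9,-0.002,0,0,0,0,0],[0.9,-0.002,0,0,0,0,0],[0.9,-0.002,0,0,0,0,0],[0.9,-0.002,0,0,0,0,0],[0.9,-0.002,0,0,0,0,0],[0.9,-0.001,0,0,0,0,0],[0.9,-0.001,0,0,0,0,0],[0.9,-0.001,0,0,0,0,0],[0.9,0,0,0,0,0,0],[0.9,0,0,0,0,0,0]])

```text
time_s: 11.25
eef_pos: [559.4, 141.2, 113.2]
ee_rot: [-0.002, 0.666, 0.746, 0.002]
force: [-6.2, 13.9, 6.5]
grip_width: 0.22
grip_force: 29.8
```

```bash
python3 - <<'E'
from plan import *
s=ctrl.sense();print(inv(s["eef_pos"]),s["force"],s["grip_width"],s["grip_force"])
a=ctrl.capture("scene")
f=lambda c,x,y:cv2.resize(c["img"][y:y+75,x:x+75],None,fx=8,fy=8,interpolation=cv2.INTER_CUBIC)
cv2.imwrite("pics/e.png",f(a,320,190)[:,:,::-1])
E
```

```text
[ -0.27043399  76.00048311 113.16363391] [-6.18352533 13.94731841  6.49992372] 0.21972398363182044 29.827161133289337
```

View pics/e.png

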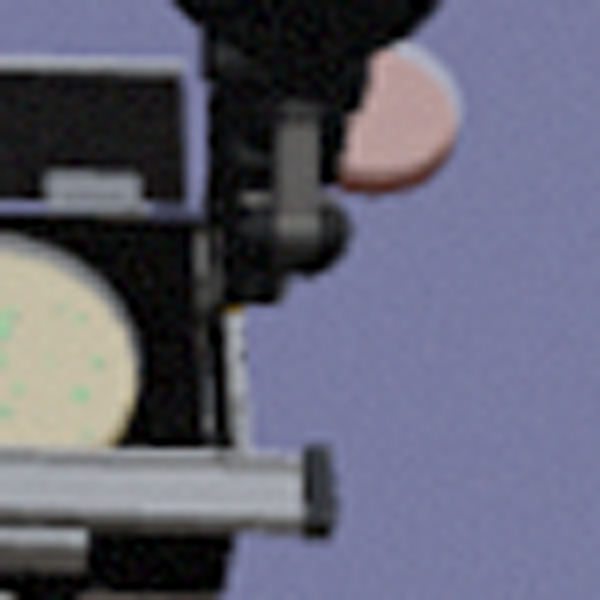

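The leaf now stands upright: its top edge is at pixel x≈349.6, which matches the model's 1.57 rad, and the stop pushes back with 14 N. Next is the right leaf.

```bash
python3 - <<'E'
from plan import *
S=((0,73,113),0)
plan([(-.2,(0,73,113),0,3),(-.2,(0,73,190),0,3),(-.2,(0,-149,190),0,5),(-.2,(0,-149,120),0,2),(-.2,(0,-149,49.5),0,3),(-.2,(0,-149,49.5),0,1),(.9,(0,-149,49.5),0,3)],S)
plan(arc("r",.134,1.57,18,r=73,dz=-5)+[(.9,(0,-73,113),0,1),(.9,(0,-73,113),0,1)],((0,-149,49.5),0))
E
```

```text
[[-0.2,0.0,0.0,0.0,0.0,0.0,0.0],[-0.2,0.0,0.0,0.0,0.0,0.0,0.0],[-0.2,0.0,0.0,0.0,0.0,0.0,0.0],[-0.2,0.0,0.0,-0.0257,0.0,0.0,0.0],[-0.2,0.0,0.0,-0.0256,0.0,0.0,0.0],[-0.2,0.0,0.0,-0.0257,0.0,0.0,0.0],[-0.2,-0.0444,0.0,0.0,0.0,0.0,0.0],[-0.2,-0.0444,0.0,0.0,0.0,0.0,0.0],[-0.2,-0.0444,0.0,0.0,0.0,0.0,0.0],[-0.2,-0.0444,0.0,0.0,0.0,0.0,0.0]]
[[-0.2,-0.0444,0.0,0.0,0.0,0.0,0.0],[-0.2,0.0,0.0,0.035,0.0,0.0,0.0],[-0.2,0.0,0.0,0.035,0.0,0.0,0.0],[-0.2,0.0,0.0,0.0235,0.0,0.0,0.0],[-0.2,0.0,0.0,0.0235,0.0,0.0,0.0],[-0.2,0.0,0.0,0.0235,0.0,0.0,0.0],[-0.2,0.0,0.0,0.0,0.0,0.0,0.0],[0.9,0.0,0.0,0.0,0.0,0.0,0.0],[0.9,0.0,0.0,0.0,0.0,0.0,0.0],[0.9,0.0,0.0,0.0,0.0,0.0,0.0]]
end [   0.  -149.    49.5]
[[0.9,0.0019,0.0,-0.006,0.0,0.0,0.0],[0.9,0.0014,0.0,-0.0056,0.0,0.0,0.0],[0.9,0.0019,0.0,-0.0055,0.0,0.0,0.0],[0.9,0.0024,0.0,-0.0054,0.0,0.0,0.0],[0.9,0.0027,0.0,-0.0051,0.0,0.0,0.0],[0.9,0.0032,0.0,-0.0049,0.0,0.0,0.0],[0.9,0.0035,0.0,-0.0046,0.0,0.0,0.0],[0.9,0.0039,0.0,-0.0043,0.0,0.0,0.0],[0.9,0.0042,0.0,-0.004,0.0,0.0,0.0],[0.9,0.0046,0.0,-0.0037,0.0,0.0,0.0]]
[[0.9,0.0048,0.0,-0.0033,0.0,0.0,0.0],[0.9,0.005,0.0,-0.0029,0.0,0.0,0.0],[0.9,0.0053,0.0,-0.0024,0.0,0.0,0.0],[0.9,0.0054,0.0,-0.0021,0.0,0.0,0.0],[0.9,0.0056,0.0,-0.0016,0.0,0.0,0.0],[0.9,0.0057,0.0,-0.0012,0.0,0.0,0.0],[0.9,0.0058,0.0,-0.0007,0.0,0.0,0.0],[0.9,0.0058,0.0,-0.0002,0.0,0.0,0.0],[0.9,0.0029,0.0,0.0,0.0,0.0,0.0],[0.9,0.0,0.0,0.0,0.0,0.0,0.0]]
end [  0. -73. 113.]
```

Call:
send_rows(targets=[[-0.2,0,0,0,0,0,0],[-0.2,0,0,0,0,0,0],[-0.2,0,0,0,0,0,0],[-0.2,0,0,-0.0257,0,0,0],[-0.2,0,0,-0.0256,0,0,0],[-0.2,0,0,-0.0257,0,0,0],[-0.2,-0.0444,0,0,0,0,0],[-0.2,-0.0444,0,0,0,0,0],[-0.2,-0.0444,0,0,0,0,0],[-0.2,-0.0444,0,0,0,0,0]])

```text
time_s: 12.55
eef_pos: [580.0, -39.6, 189.8]
ee_rot: [0.0, 0.666, 0.746, 0.0]
force: [0.6, 1.0, -0.9]
grip_width: 0.597
grip_force: 0.0
```

Call:
send_rows(targets=[[-0.2,-0.0444,0,0,0,0,0],[-0.2,0,0,0.035,0,0,0],[-0.2,0,0,0.035,0,0,0],[-0.2,0,0,0.0235,0,0,0],[-0.2,0,0,0.0235,0,0,0],[-0.2,0,0,0.0235,0,0,0],[-0.2,0,0,0,0,0,0],[0.9,0,0,0,0,0,0],[0.9,0,0,0,0,0,0],[0.9,0,0,0,0,0,0]])

```text
time_s: 13.8
eef_pos: [584.9, -82.4, 50.0]
ee_rot: [0.0, 0.666, 0.746, -0.0]
force: [-3.8, -2.1, 1.3]
grip_width: 0.211
grip_force: 29.3
```

```bash
python3 - <<'E'
from plan import *
s=ctrl.sense();print(inv(s["eef_pos"]),s["force"],s["grip_width"],s["grip_force"])
a=ctrl.capture("scene");b=ctrl.capture("top")
f=lambda c,x,y:cv2.resize(c["img"][y:y+75,x:x+100],None,fx=4,fy=8/2,interpolation=cv2.INTER_CUBIC)
cv2.imwrite("pics/f.png",np.vstack([np.hstack([f(a,220,190),f(b,240,150)]),np.hstack([f(a,300,180),f(b,160,160)])])[:,:,::-1])
E
```

```text
[-1.26882586e-01 -1.49083155e+02  4.99804395e+01] [-3.78919909 -2.0692534   1.26346069] 0.211419535552481 29.27524834871292
```

View pics/f.png

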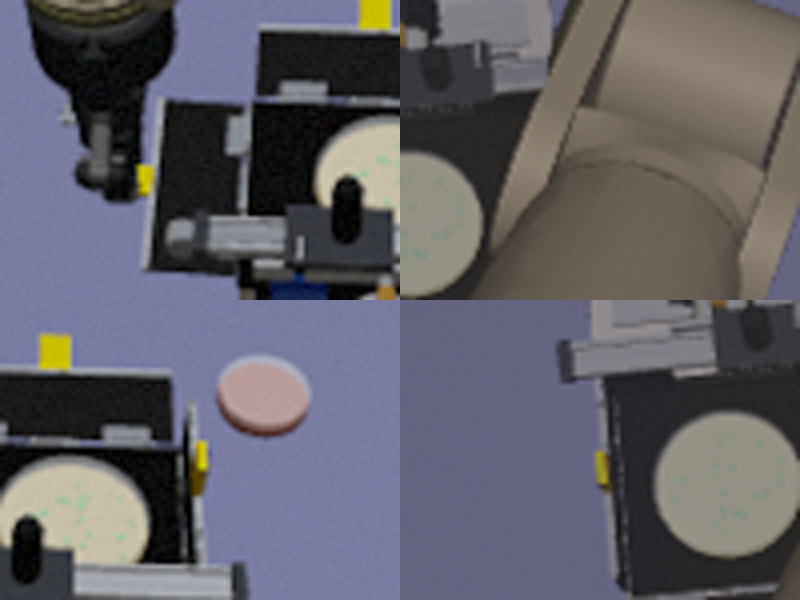

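The left leaf stands upright with its tab at about (350,222), and the right tab is between the fingers. I'll swing it up.

Call:
send_rows(targets=[[0.9,0.0019,0,-0.006,0,0,0],[0.9,0.0014,0,-0.0056,0,0,0],[0.9,0.0019,0,-0.0055,0,0,0],[0.9,0.0024,0,-0.0054,0,0,0],[0.9,0.0027,0,-0.0051,0,0,0],[0.9,0.0032,0,-0.0049,0,0,0],[0.9,0.0035,0,-0.0046,0,0,0],[0.9,0.0039,0,-0.0043,0,0,0],[0.9,0.0042,0,-0.004,0,0,0],[0.9,0.0046,0,-0.0037,0,0,0]])

```text
time_s: 15.15
eef_pos: [581.6, -53.1, 99.3]
ee_rot: [0.001, 0.666, 0.746, -0.001]
force: [-3.6, -6.1, 3.6]
grip_width: 0.193
grip_force: 29.2
```

Call:
send_rows(targets=[[0.9,0.0048,0,-0.0033,0,0,0],[0.9,0.005,0,-0.0029,0,0,0],[0.9,0.0053,0,-0.0024,0,0,0],[0.9,0.0054,0,-0.0021,0,0,0],[0.9,0.0056,0,-0.0016,0,0,0],[0.9,0.0057,0,-0.0012,0,0,0],[0.9,0.0058,0,-0.0007,0,0,0],[0.9,0.0058,0,-0.0002,0,0,0],[0.9,0.0029,0,0,0,0,0],[0.9,0,0,0,0,0,0]])

```text
time_s: 16.4
eef_pos: [576.4, -6.1, 112.7]
ee_rot: [-0.0, 0.666, 0.746, 0.0]
force: [-0.3, 0.3, -0.3]
grip_width: 0.048
grip_force: 0.0
```

```bash
python3 - <<'E'
from plan import *
s=ctrl.sense();print(inv(s["eef_pos"]),s["force"],s["grip_width"],s["grip_force"])
H=np.pi/2
S=((0,-73,113),0)
plan([(-.2,(0,-73,113),0,3),(-.2,(0,-73,195),0,2),(-.2,(-137,0,180),H,9),(-.2,(-137,0,49.5),H,4),(-.2,(-137,0,49.5),H,1),(.9,(-137,0,49.5),H,1)],S)
plan(arc("f",.128,1.57,18,r=73,dz=-5)+[(.9,(-61,0,113),H,1),(.9,(-61,0,113),H,1)],((-137,0,49.5),H))
E
```

```text
[ 6.08665848e-02 -7.22568731e+01  1.12736037e+02] [-0.34432292  0.28906161 -0.25287865] 0.04768536530804829 0.0
[[-0.2,0.0,0.0,0.0,0.0,0.0,0.0],[-0.2,0.0,0.0,0.0,0.0,0.0,0.0],[-0.2,0.0,0.0,0.0,0.0,0.0,0.0],[-0.2,0.0,0.0,-0.041,0.0,0.0,0.0],[-0.2,0.0,0.0,-0.041,0.0,0.0,0.0],[-0.2,0.0081,-0.0152,0.0017,0.0,0.0,-0.175],[-0.2,0.0107,-0.0136,0.0016,0.0,0.0,-0.174],[-0.2,0.0128,-0.0115,0.0017,0.0,0.0,-0.175],[-0.2,0.0146,-0.0092,0.0017,0.0,0.0,-0.174],[-0.2,0.016,-0.0064,0.0016,0.0,0.0,-0.175]]
[[-0.2,0.0169,-0.0036,0.0017,0.0,0.0,-0.174],[-0.2,0.0172,-0.0006,0.0017,0.0,0.0,-0.175],[-0.2,0.0171,0.0025,0.0016,0.0,0.0,-0.174],[-0.2,0.0164,0.0053,0.0017,0.0,0.0,-0.175],[-0.2,0.0,0.0,0.0326,0.0,0.0,0.0],[-0.2,0.0,0.0,0.0327,0.0,0.0,0.0],[-0.2,0.0,0.0,0.0326,0.0,0.0,0.0],[-0.2,0.0,0.0,0.0326,0.0,0.0,0.0],[-0.2,0.0,0.0,0.0,0.0,0.0,0.0],[0.9,0.0,0.0,0.0,0.0,0.0,0.0]]
end [-137.    -0.    49.5]
[[0.9,-0.0019,0.0,-0.0056,0.0,0.0,0.0],[0.9,-0.0014,0.0,-0.0057,0.0,0.0,0.0],[0.9,-0.0019,0.0,-0.0055,0.0,0.0,0.0],[0.9,-0.0023,0.0,-0.0054,0.0,0.0,0.0],[0.9,-0.0028,0.0,-0.0051,0.0,0.0,0.0],[0.9,-0.0031,0.0,-0.0049,0.0,0.0,0.0],[0.9,-0.0035,0.0,-0.0047,0.0,0.0,0.0],[0.9,-0.0039,0.0,-0.0044,0.0,0.0,0.0],[0.9,-0.0043,0.0,-0.004,0.0,0.0,0.0],[0.9,-0.0045,0.0,-0.0037,0.0,0.0,0.0]]
[[0.9,-0.0048,0.0,-0.0033,0.0,0.0,0.0],[0.9,-0.0051,0.0,-0.0029,0.0,0.0,0.0],[0.9,-0.0053,0.0,-0.0025,0.0,0.0,0.0],[0.9,-0.0055,0.0,-0.0021,0.0,0.0,0.0],[0.9,-0.0056,0.0,-0.0016,0.0,0.0,0.0],[0.9,-0.0057,0.0,-0.0012,0.0,0.0,0.0],[0.9,-0.0058,0.0,-0.0007,0.0,0.0,0.0],[0.9,-0.0058,0.0,-0.0002,0.0,0.0,0.0],[0.9,-0.0028,0.0,0.0,0.0,0.0,0.0],[0.9,0.0,0.0,0.0,0.0,0.0,0.0]]
end [-61.   0. 113.]
```

```bash
python3 - <<'E'
from plan import *
a=ctrl.capture("scene");b=ctrl.capture("top")
for c in (a,b):
  m=cv2.inRange(cv2.cvtColor(c["img"],cv2.COLOR_RGB2HSV),(22,140,60),(35,255,255))
  n,_,st,ce=cv2.connectedComponentsWithStats(m)
  print([(ce[i].round(1).tolist(),st[i,4]) for i in range(1,n) if st[i,4]>5])
for t in (.6,.8,1.0,1.2,1.4): print(t,[proj(c,w((0,-DS-69*np.cos(t),45+69*np.sin(t)))).round(1).tolist() for c in (a,b)])
cv2.imwrite("pics/g.png",cv2.resize(a["img"][185:260,220:320],None,fx=6,fy=6,interpolation=cv2.INTER_CUBIC)[:,:,::-1])
E
```

```text
[([313.0, 192.5], np.int32(56)), ([274.6, 220.0], np.int32(34)), ([349.3, 221.7], np.int32(36))]
[([209.9, 201.6], np.int32(19))]
0.6 [[256.1, 227.0], [301.3, 196.6]]
0.8 [[259.8, 224.4], [297.7, 196.0]]
1.0 [[264.3, 222.4], [293.3, 195.6]]
1.2 [[269.7, 220.9], [288.1, 195.5]]
1.4 [[275.6, 220.1], [282.4, 195.7]]
```

View pics/g.png

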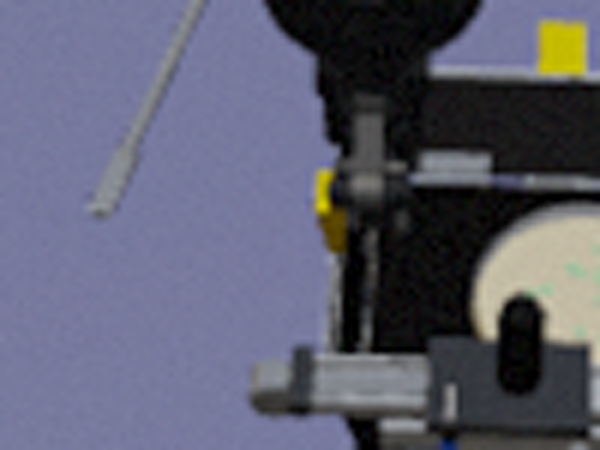

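The right leaf stands at about 1.37 rad, with the fingers just inside the tab at (274,220). I'll regrip it and push it to the stop, as on the left.

Call:
send_rows(targets=[[-0.2,0,0,0,0,0,0],[-0.2,0,0,0,0,0,0],[-0.2,-0.006,0,0,0,0,0],[-0.2,-0.006,0,0,0,0,0],[-0.2,-0.004,0,0,0,0,0],[-0.2,0,0,0,0,0,0],[0.9,0,0,0,0,0,0],[0.9,0,0,0,0,0,0],[0.9,0,0,0,0,0,0],[0.9,0,0,0,0,0,0]])

```text
time_s: 17.75
eef_pos: [578.0, -22.4, 112.9]
ee_rot: [-0.0, 0.666, 0.746, -0.0]
force: [-3.5, 0.5, 3.8]
grip_width: 0.218
grip_force: 29.4
```

Call:
send_rows(targets=[[0.9,0.002,0,0,0,0,0],[0.9,0.002,0,0,0,0,0],[0.9,0.002,0,0,0,0,0],[0.9,0.002,0,0,0,0,0],[0.9,0.002,0,0,0,0,0],[0.9,0.002,0,0,0,0,0],[0.9,0.002,0,0,0,0,0],[0.9,0.001,0,0,0,0,0],[0.9,0.001,0,0,0,0,0],[0.9,0,0,0,0,0,0]])

```text
time_s: 19.0
eef_pos: [576.5, -8.1, 113.5]
ee_rot: [0.001, 0.666, 0.746, -0.001]
force: [-5.3, -8.5, 7.0]
grip_width: 0.22
grip_force: 30.4
```

```bash
python3 - <<'E'
from plan import *
s=ctrl.sense();print(inv(s["eef_pos"]),s["force"],s["grip_width"],s["grip_force"])
E
```

```text
[-8.82335495e-02 -7.42376479e+01  1.13506368e+02] [-5.29587003 -8.50039692  6.99815841] 0.2201246906965496 30.38813978433609
```

```bash
python3 - <<'E'
from plan import *
H=np.pi/2
S=((0,-73,113),0)
plan([(.9,(0,-71,113),0,2),(-.2,(0,-71,113),0,3),(-.2,(0,-71,195),0,2),(-.2,(-137,0,180),H,9),(-.2,(-137,0,50),H,4)],S)
E
```

```text
[[0.9,0.001,0.0,0.0,0.0,0.0,0.0],[0.9,0.001,0.0,0.0,0.0,0.0,0.0],[-0.2,0.0,0.0,0.0,0.0,0.0,0.0],[-0.2,0.0,0.0,0.0,0.0,0.0,0.0],[-0.2,0.0,0.0,0.0,0.0,0.0,0.0],[-0.2,0.0,0.0,-0.041,0.0,0.0,0.0],[-0.2,0.0,0.0,-0.041,0.0,0.0,0.0],[-0.2,0.0079,-0.0152,0.0017,0.0,0.0,-0.175],[-0.2,0.0104,-0.0136,0.0016,0.0,0.0,-0.174],[-0.2,0.0126,-0.0116,0.0017,0.0,0.0,-0.175]]
[[-0.2,0.0145,-0.0093,0.0017,0.0,0.0,-0.174],[-0.2,0.0158,-0.0066,0.0016,0.0,0.0,-0.175],[-0.2,0.0167,-0.0037,0.0017,0.0,0.0,-0.174],[-0.2,0.0172,-0.0008,0.0017,0.0,0.0,-0.175],[-0.2,0.017,0.0022,0.0016,0.0,0.0,-0.174],[-0.2,0.0163,0.0051,0.0017,0.0,0.0,-0.175],[-0.2,0.0,0.0,0.0325,0.0,0.0,0.0],[-0.2,0.0,0.0,0.0325,0.0,0.0,0.0],[-0.2,0.0,0.0,0.0325,0.0,0.0,0.0],[-0.2,0.0,0.0,0.0325,0.0,0.0,0.0]]
end [-137.   -0.   50.]
```

Call:
send_rows(targets=[[0.9,0.001,0,0,0,0,0],[0.9,0.001,0,0,0,0,0],[-0.2,0,0,0,0,0,0],[-0.2,0,0,0,0,0,0],[-0.2,0,0,0,0,0,0],[-0.2,0,0,-0.041,0,0,0],[-0.2,0,0,-0.041,0,0,0],[-0.2,0.0079,-0.0152,0.0017,0,0,-0.175],[-0.2,0.0104,-0.0136,0.0016,0,0,-0.174],[-0.2,0.0126,-0.0116,0.0017,0,0,-0.175]])

```text
time_s: 20.25
eef_pos: [527.7, 14.2, 189.7]
ee_rot: [0.0, 0.447, 0.894, 0.0]
force: [0.4, 0.4, -0.2]
grip_width: 0.6
grip_force: 0.0
```

Call:
send_rows(targets=[[-0.2,0.0145,-0.0093,0.0017,0,0,-0.174],[-0.2,0.0158,-0.0066,0.0016,0,0,-0.175],[-0.2,0.0167,-0.0037,0.0017,0,0,-0.174],[-0.2,0.0172,-0.0008,0.0017,0,0,-0.175],[-0.2,0.017,0.0022,0.0016,0,0,-0.174],[-0.2,0.0163,0.0051,0.0017,0,0,-0.175],[-0.2,0,0,0.0325,0,0,0],[-0.2,0,0,0.0325,0,0,0],[-0.2,0,0,0.0325,0,0,0],[-0.2,0,0,0.0325,0,0,0]])

```text
time_s: 21.5
eef_pos: [432.2, 50.7, 48.9]
ee_rot: [0.0, -0.057, 0.998, 0.0]
force: [0.7, -0.4, -0.1]
grip_width: 0.603
grip_force: 0.0
```

```bash
python3 - <<'E'
from plan import *
a=ctrl.capture("scene");b=ctrl.capture("top")
s=ctrl.sense();print(inv(s["eef_pos"]),s["force"],s["grip_width"],s["ee_rot"],s["joints"])
for c in (a,b):
  m=cv2.inRange(cv2.cvtColor(c["img"],cv2.COLOR_RGB2HSV),(22,140,60),(35,255,255))
  n,_,st,ce=cv2.connectedComponentsWithStats(m)
  print([(ce[i].round(1).tolist(),st[i,4]) for i in range(1,n) if st[i,4]>5])
  print("model R, L upright",proj(c,w((0,-DS,114))),proj(c,w((0,DS,114))))
E
```

```text
[-138.60846027    0.82160559   47.6403056 ] [ 0.10292027 -0.01640771  0.31096355] 0.5986022419606479 [-2.58647164e-03 -5.66172810e-02  9.98392421e-01  6.05628168e-04] [-1.54057933e-01  3.78817618e-01  1.96755098e+00  1.42875510e-04
  8.00535934e-01 -1.83824956e+00]
[([313.0, 192.5], np.int32(56)), ([279.9, 218.8], np.int32(34)), ([349.3, 221.6], np.int32(34))]
model R, L upright [280.82144563 220.04158456] [349.39073917 222.18033273]
[([277.3, 194.8], np.int32(15)), ([209.9, 201.6], np.int32(19))]
model R, L upright [277.27802907 196.12817078] [211.44168746 202.7255046 ]
```

Call:
send_rows(targets=[[0.9,0,0,0,0,0,0],[0.9,0,0,0,0,0,0],[0.9,0,0,0,0,0,0],[0.9,0,0,0,0,0,0],[0.9,-0.0019,0,-0.0056,0,0,0],[0.9,-0.0014,0,-0.0057,0,0,0],[0.9,-0.0019,0,-0.0055,0,0,0],[0.9,-0.0023,0,-0.0054,0,0,0],[0.9,-0.0028,0,-0.0051,0,0,0],[0.9,-0.0031,0,-0.0049,0,0,0]])

```text
time_s: 22.85
eef_pos: [445.6, 52.1, 82.3]
ee_rot: [0.0, -0.057, 0.998, -0.0]
force: [-0.3, 0.6, -1.3]
grip_width: 0.053
grip_force: 0.0
```

Call:
send_rows(targets=[[0.9,-0.0035,0,-0.0047,0,0,0],[0.9,-0.0039,0,-0.0044,0,0,0],[0.9,-0.0043,0,-0.004,0,0,0],[0.9,-0.0045,0,-0.0037,0,0,0],[0.9,-0.0048,0,-0.0033,0,0,0],[0.9,-0.0051,0,-0.0029,0,0,0],[0.9,-0.0053,0,-0.0025,0,0,0],[0.9,-0.0055,0,-0.0021,0,0,0],[0.9,0,0,0,0,0,0],[0.9,0,0,0,0,0,0]])

```text
time_s: 24.1
eef_pos: [481.8, 56.2, 109.5]
ee_rot: [-0.0, -0.057, 0.998, 0.0]
force: [-0.0, -0.6, 0.2]
grip_width: 0.047
grip_force: 0.0
```

```bash
cat > chk.py <<'E'
from plan import *
a=ctrl.capture("scene");b=ctrl.capture("top")
s=ctrl.sense();print(inv(s["eef_pos"]),s["force"],s["grip_width"],s["grip_force"])
for c in (a,b):
  m=cv2.inRange(cv2.cvtColor(c["img"],cv2.COLOR_RGB2HSV),(22,140,60),(35,255,255))
  n,_,st,ce=cv2.connectedComponentsWithStats(m)
  print([(ce[i].round(1).tolist(),st[i,4]) for i in range(1,n) if st[i,4]>3])
for t in (.8,1,1.2,1.3,1.4,1.57): print(t,[proj(c,w((-DF-69*np.cos(t),0,45+69*np.sin(t)))).round(1).tolist() for c in (a,b)])
E
python3 chk.py
```

```text
[-86.91878688   0.30651414 109.47310366] [-0.47122708  0.34460739 -0.39965614] 0.05146027451495665 0.0
[([313.4, 193.5], np.int32(37)), ([279.9, 218.8], np.int32(34)), ([349.3, 221.9], np.int32(35))]
[([277.3, 194.8], np.int32(15))]
0.8 [[314.6, 188.2], [249.3, 248.7]]
1 [[314.8, 189.4], [248.6, 243.6]]
1.2 [[314.9, 191.7], [248.0, 237.9]]
1.3 [[315.0, 193.2], [247.7, 234.9]]
1.4 [[315.0, 195.0], [247.4, 231.9]]
1.57 [[315.0, 198.7], [246.9, 226.7]]
```

```bash
python3 - <<'E'
from plan import *
H=np.pi/2
plan([(-.2,(-87,0,140),H,2),(-.2,(-139,0,140),H,3),(-.2,(-139,0,140),H,5)])
E
```

```text
[[-0.2,0.0,-0.0002,-0.0153,0.0,0.0,0.0],[-0.2,0.0001,-0.0001,-0.0152,0.0,0.0,0.0],[-0.2,0.0173,0.0,0.0,0.0,0.0,0.0],[-0.2,0.0174,0.0,0.0,0.0,0.0,0.0],[-0.2,0.0173,0.0,0.0,0.0,0.0,0.0],[-0.2,0.0,0.0,0.0,0.0,0.0,0.0],[-0.2,0.0,0.0,0.0,0.0,0.0,0.0],[-0.2,0.0,0.0,0.0,0.0,0.0,0.0],[-0.2,0.0,0.0,0.0,0.0,0.0,0.0],[-0.2,0.0,0.0,0.0,0.0,0.0,0.0]]
end [-139.   -0.  140.]
```

Call:
send_rows(targets=[[-0.2,0,0,-0.015,0,0,0],[-0.2,0,0,-0.015,0,0,0],[-0.2,0.0173,0,0,0,0,0],[-0.2,0.0174,0,0,0,0,0],[-0.2,0.0173,0,0,0,0,0],[-0.2,0,0,0,0,0,0],[-0.2,0,0,0,0,0,0],[-0.2,0,0,0,0,0,0],[-0.2,0,0,0,0,0,0],[-0.2,0,0,0,0,0,0]])

```text
time_s: 25.45
eef_pos: [430.4, 50.3, 139.5]
ee_rot: [-0.0, -0.057, 0.998, 0.0]
force: [0.1, 0.2, -0.3]
grip_width: 0.6
grip_force: 0.0
```

```bash
python3 chk.py; python3 - <<'E'
from plan import *
a=ctrl.capture("scene")
cv2.imwrite("pics/i.png",cv2.resize(a["img"][160:260,250:370],None,fx=5,fy=5,interpolation=cv2.INTER_CUBIC)[:,:,::-1])
E
```

```text
[-138.66032947    0.29253586  139.55169472] [ 0.0212703  -1.11342106  0.68105673] 0.6001812075601974 0.0
[([313.0, 192.5], np.int32(56)), ([279.9, 218.9], np.int32(35)), ([349.3, 221.7], np.int32(35))]
[([277.3, 194.8], np.int32(15)), ([209.9, 201.6], np.int32(19))]
0.8 [[314.6, 188.2], [249.3, 248.7]]
1 [[314.8, 189.4], [248.6, 243.6]]
1.2 [[314.9, 191.7], [248.0, 237.9]]
1.3 [[315.0, 193.2], [247.7, 234.9]]
1.4 [[315.0, 195.0], [247.4, 231.9]]
1.57 [[315.0, 198.7], [246.9, 226.7]]
```

View pics/i.png

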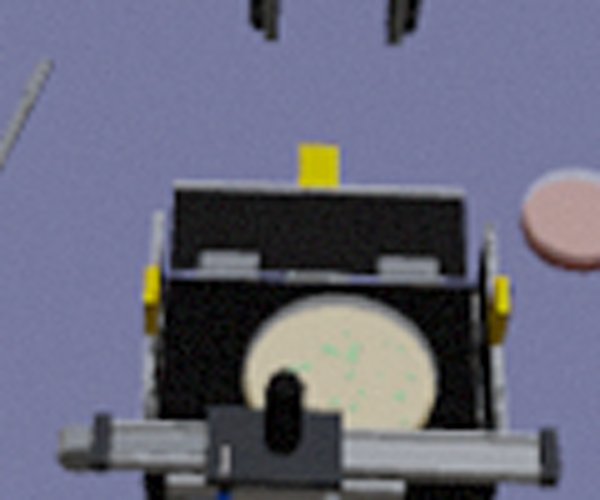

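The front leaf is untouched with its tab at (313,192), and both side leaves stand upright. The fingers closed above the tab, so I'll regrip 8 mm lower.

Call:
send_rows(targets=[[-0.2,0,0,0.02,0,0,0],[-0.2,0,0,0.02,0,0,0],[-0.2,0,0,0.02,0,0,0],[-0.2,0,0,0.02,0,0,0],[-0.2,0,0,0.018,0,0,0],[-0.2,0,0,0,0,0,0],[0.9,0,0,0,0,0,0],[0.9,0,0,0,0,0,0],[0.9,0,0,0,0,0,0],[0.9,0,0,0,0,0,0]])

```text
time_s: 26.85
eef_pos: [430.9, 48.9, 42.3]
ee_rot: [0.001, -0.057, 0.998, -0.001]
force: [-2.1, -12.1, 0.4]
grip_width: 0.219
grip_force: 33.4
```

```bash
python3 chk.py; python3 - <<'E'
from plan import *
plan(arc("f",.12,1.45,20,r=75,dz=-11.5),((-138.5,0.2,42),np.pi/2))
E
```

```text
[-138.27033479   -1.25035292   42.36828413] [ -1.9295575  -13.21479811   0.80517194] 0.21554023202453193 33.38547259569168
[([313.4, 192.4], np.int32(63)), ([279.9, 218.8], np.int32(34)), ([349.3, 221.7], np.int32(38))]
[([277.2, 194.8], np.int32(16)), ([209.9, 201.6], np.int32(19))]
0.8 [[314.6, 188.2], [249.3, 248.7]]
1 [[314.8, 189.4], [248.6, 243.6]]
1.2 [[314.9, 191.7], [248.0, 237.9]]
1.3 [[315.0, 193.2], [247.7, 234.9]]
1.4 [[315.0, 195.0], [247.4, 231.9]]
1.57 [[315.0, 198.7], [246.9, 226.7]]
[[0.9,-0.0011,-0.0002,-0.0054,0.0,0.0,0.0],[0.9,-0.0011,0.0,-0.0049,0.0,0.0,0.0],[0.9,-0.0014,0.0,-0.0048,0.0,0.0,0.0],[0.9,-0.0017,0.0,-0.0046,0.0,0.0,0.0],[0.9,-0.002,0.0,-0.0046,0.0,0.0,0.0],[0.9,-0.0024,0.0,-0.0044,0.0,0.0,0.0],[0.9,-0.0026,0.0,-0.0042,0.0,0.0,0.0],[0.9,-0.0029,0.0,-0.0041,0.0,0.0,0.0],[0.9,-0.0031,0.0,-0.0039,0.0,0.0,0.0],[0.9,-0.0034,0.0,-0.0036,0.0,0.0,0.0]]
[[0.9,-0.0037,0.0,-0.0034,0.0,0.0,0.0],[0.9,-0.0038,0.0,-0.0032,0.0,0.0,0.0],[0.9,-0.0041,0.0,-0.0029,0.0,0.0,0.0],[0.9,-0.0042,0.0,-0.0026,0.0,0.0,0.0],[0.9,-0.0045,0.0,-0.0023,0.0,0.0,0.0],[0.9,-0.0045,0.0,-0.0021,0.0,0.0,0.0],[0.9,-0.0047,0.0,-0.0017,0.0,0.0,0.0],[0.9,-0.0048,0.0,-0.0014,0.0,0.0,0.0],[0.9,-0.0048,0.0,-0.0011,0.0,0.0,0.0],[0.9,-0.005,0.0,-0.0008,0.0,0.0,0.0]]
end [-72.7  -0.  108. ]
```

Call:
send_rows(targets=[[0.9,-0.0011,-0.001,-0.0054,0,0,0],[0.9,-0.0011,-0.001,-0.0049,0,0,0],[0.9,-0.0014,0,-0.0048,0,0,0],[0.9,-0.0017,0,-0.0046,0,0,0],[0.9,-0.002,0,-0.0046,0,0,0],[0.9,-0.0024,0,-0.0044,0,0,0],[0.9,-0.0026,0,-0.0042,0,0,0],[0.9,-0.0029,0,-0.0041,0,0,0],[0.9,-0.0031,0,-0.0039,0,0,0],[0.9,-0.0034,0,-0.0036,0,0,0]])

```text
time_s: 28.2
eef_pos: [452.1, 50.8, 86.3]
ee_rot: [-0.0, -0.057, 0.998, 0.0]
force: [-1.1, -1.3, -3.4]
grip_width: 0.219
grip_force: 29.4
```

Call:
send_rows(targets=[[0.9,-0.0037,0,-0.0034,0,0,0],[0.9,-0.0038,0,-0.0032,0,0,0],[0.9,-0.0041,0,-0.0029,0,0,0],[0.9,-0.0042,0,-0.0026,0,0,0],[0.9,-0.0045,0,-0.0023,0,0,0],[0.9,-0.0045,0,-0.0021,0,0,0],[0.9,-0.0047,0,-0.0017,0,0,0],[0.9,-0.0048,0,-0.0014,0,0,0],[0.9,-0.0048,0,-0.0011,0,0,0],[0.9,0,0,0,0,0,0]])

```text
time_s: 29.45
eef_pos: [491.9, 55.3, 107.2]
ee_rot: [0.001, -0.056, 0.998, -0.0]
force: [-1.4, 0.9, 3.5]
grip_width: 0.206
grip_force: 29.1
```

```bash
python3 chk.py
```

```text
[-77.39030176  -1.78866039 107.03464773] [-3.03146492  1.71139811  3.64685104] 0.20128012458515274 29.12479694467038
[([314.6, 191.6], np.int32(78)), ([279.9, 218.8], np.int32(34)), ([349.3, 221.7], np.int32(36))]
[([277.2, 194.8], np.int32(16))]
0.8 [[314.6, 188.2], [249.3, 248.7]]
1 [[314.8, 189.4], [248.6, 243.6]]
1.2 [[314.9, 191.7], [248.0, 237.9]]
1.3 [[315.0, 193.2], [247.7, 234.9]]
1.4 [[315.0, 195.0], [247.4, 231.9]]
1.57 [[315.0, 198.7], [246.9, 226.7]]
```

Call:
send_rows(targets=[[-0.2,0,0,0,0,0,0],[-0.2,0,0,0,0,0,0],[-0.2,0.005,0,0,0,0,0],[-0.2,0.005,0,0,0,0,0],[-0.2,0.003,0,0,0,0,0],[-0.2,0,0,0,0,0,0],[0.9,0,0,0,0,0,0],[0.9,0,0,0,0,0,0],[0.9,0,0,0,0,0,0],[0.9,0,0,0,0,0,0]])

```text
time_s: 30.8
eef_pos: [478.1, 53.8, 106.9]
ee_rot: [0.0, -0.057, 0.998, 0.0]
force: [-1.5, 0.9, 2.4]
grip_width: 0.222
grip_force: 30.3
```

Call:
send_rows(targets=[[0.9,-0.004,0,-0.0015,0,0,0],[0.9,-0.004,0,-0.0015,0,0,0],[0.9,-0.004,0,-0.001,0,0,0],[0.9,-0.004,0,-0.001,0,0,0],[0.9,-0.004,0,-0.0005,0,0,0],[0.9,-0.003,0,-0.0005,0,0,0],[0.9,-0.002,0,0,0,0,0],[0.9,-0.001,0,0,0,0,0],[0.9,0,0,0,0,0,0],[0.9,0,0,0,0,0,0]])

```text
time_s: 32.05
eef_pos: [503.8, 56.7, 112.5]
ee_rot: [-0.0, -0.057, 0.998, 0.0]
force: [-1.4, -0.0, -16.3]
grip_width: 0.217
grip_force: 29.7
```

```bash
python3 chk.py
```

```text
[-65.05080555  -1.63814013 112.55000729] [ -2.23771652   0.67241743 -17.53748016] 0.22359893703355022 29.765105545520782
[([314.7, 197.4], np.int32(72)), ([279.9, 218.8], np.int32(34)), ([349.3, 221.6], np.int32(35))]
[([277.2, 192.3], np.int32(6))]
0.8 [[314.6, 188.2], [249.3, 248.7]]
1 [[314.8, 189.4], [248.6, 243.6]]
1.2 [[314.9, 191.7], [248.0, 237.9]]
1.3 [[315.0, 193.2], [247.7, 234.9]]
1.4 [[315.0, 195.0], [247.4, 231.9]]
1.57 [[315.0, 198.7], [246.9, 226.7]]
```

Call:
send_rows(targets=[[0.9,-0.001,0,0.001,0,0,0],[0.9,-0.001,0,0.001,0,0,0],[0.9,-0.001,0,0.001,0,0,0],[0.9,-0.001,0,0,0,0,0],[0.9,-0.001,0,0,0,0,0],[0.9,-0.001,0,0,0,0,0],[0.9,0,0,0,0,0,0],[0.9,0,0,0,0,0,0],[0.9,0,0,0,0,0,0],[0.9,0,0,0,0,0,0]])

```text
time_s: 33.4
eef_pos: [508.3, 57.2, 111.7]
ee_rot: [-0.002, -0.057, 0.998, -0.0]
force: [-20.6, -1.2, 12.9]
grip_width: 0.222
grip_force: 33.1
```

```bash
python3 chk.py
```

```text
[-60.44203106  -1.62219319 111.65299167] [-19.88943371  -3.1043974   11.44236379] 0.22015719824490335 33.05128812789917
[([314.9, 197.7], np.int32(69)), ([279.9, 218.8], np.int32(34)), ([349.3, 222.0], np.int32(36))]
[]
0.8 [[314.6, 188.2], [249.3, 248.7]]
1 [[314.8, 189.4], [248.6, 243.6]]
1.2 [[314.9, 191.7], [248.0, 237.9]]
1.3 [[315.0, 193.2], [247.7, 234.9]]
1.4 [[315.0, 195.0], [247.4, 231.9]]
1.57 [[315.0, 198.7], [246.9, 226.7]]
```

The front leaf is against its stop, pushing back with 20 N. I'll release it, rise, and locate the knob.

Call:
send_rows(targets=[[-0.2,0,0,0,0,0,0],[-0.2,0,0,0,0,0,0],[-0.2,0,0,0,0,0,0],[-0.2,0,0,-0.03,0,0,0],[-0.2,0,0,-0.03,0,0,0],[-0.2,0,0,-0.03,0,0,0],[-0.2,0.02,0,0,0,0,0],[-0.2,0.02,0,0,0,0,0],[-0.2,0.02,0,0,0,0,0],[-0.2,0,0,0,0,0,0]])

```text
time_s: 34.75
eef_pos: [450.1, 50.5, 200.3]
ee_rot: [0.001, -0.056, 0.998, -0.0]
force: [0.9, 0.6, 0.4]
grip_width: 0.604
grip_force: 0.0
```

```bash
python3 chk.py | head -3; python3 - <<'E'
from plan import *
a=ctrl.capture("scene");b=ctrl.capture("top")
for c in (a,b):
  for n in ("slide_knob","filter_glass","lamp_axis"):
    r=ctrl.landmark_of(n,c)
    if r: print(n,np.round(r[0]["point"],1),round(r[0]["score"],2), inv(plane(c,r[0]["point"],134 if n=="slide_knob" else 73)).round(1))
cv2.imwrite("pics/k.png",cv2.resize(a["img"][185:285,250:370],None,fx=6,fy=6,interpolation=cv2.INTER_CUBIC)[:,:,::-1])
E
```

```text
[-118.15412074   -1.87649988  200.15447131] [ 0.62707551  0.50128228 -0.88184224] 0.604154540763735 0.0
[([314.3, 197.7], np.int32(65)), ([279.9, 218.8], np.int32(34)), ([349.3, 221.6], np.int32(36))]
[([277.2, 194.8], np.int32(16))]
slide_knob [305.4 239.7] 0.57 [ 62.9 -21.  134. ]
filter_glass [295.  261.3] 0.78 [ 80.  -41.5  73. ]
lamp_axis [313.4 268. ] 0.65 [94.9 -1.4 73. ]
slide_knob [322.5 261.7] 0.65 [-161.4 -158.8  134. ]
filter_glass [257.5 161.5] 0.69 [100.2 -37.8  73. ]
lamp_axis [240.3 163.1] 0.61 [100.4   4.   73. ]
```

View pics/k.png

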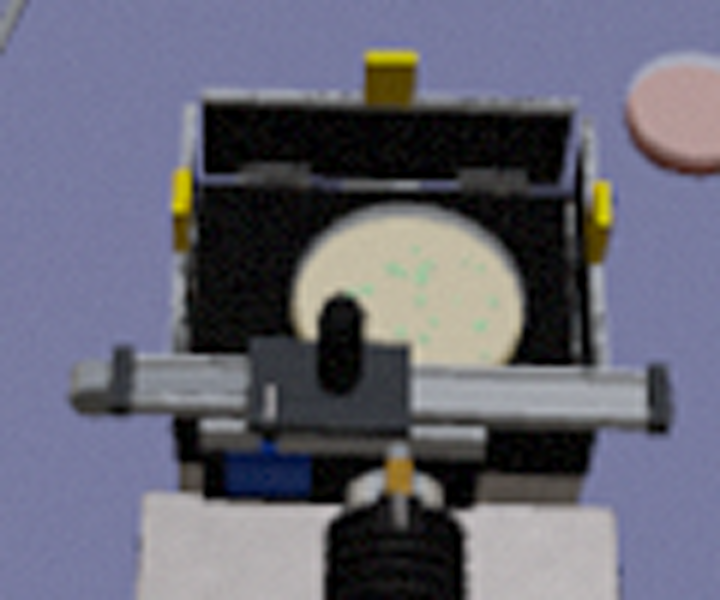

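All three leaves stand upright: the tabs are at (314,198), (280,219) and (349,222), and the glass is still shut to the left of the lamp. Now for the knob, at viewer (68,-21.5).

```bash
python3 - <<'E'
from plan import *
H=np.pi/2
plan([(-.2,(68,-21.5,205),H,5),(-.2,(68,-21.5,205),H,1),(-.2,(68,-21.5,122),H,4)],((-119,-2,200),H))
E
```

```text
[[-0.2,-0.0374,-0.0039,-0.001,0.0,0.0,0.0],[-0.2,-0.0374,-0.0039,-0.001,0.0,0.0,0.0],[-0.2,-0.0374,-0.0039,-0.001,0.0,0.0,0.0],[-0.2,-0.0374,-0.0039,-0.001,0.0,0.0,0.0],[-0.2,-0.0374,-0.0039,-0.001,0.0,0.0,0.0],[-0.2,0.0,0.0,0.0,0.0,0.0,0.0],[-0.2,0.0,0.0,0.0208,0.0,0.0,0.0],[-0.2,0.0,0.0,0.0207,0.0,0.0,0.0],[-0.2,0.0,0.0,0.0208,0.0,0.0,0.0],[-0.2,0.0,0.0,0.0207,0.0,0.0,0.0]]
end [ 68.  -21.5 122. ]
```

Call:
send_rows(targets=[[-0.2,-0.0374,-0.0039,-0.001,0,0,0],[-0.2,-0.0374,-0.0039,-0.001,0,0,0],[-0.2,-0.0374,-0.0039,-0.001,0,0,0],[-0.2,-0.0374,-0.0039,-0.001,0,0,0],[-0.2,-0.0374,-0.0039,-0.001,0,0,0],[-0.2,0,0,0,0,0,0],[-0.2,0,0,0.0208,0,0,0],[-0.2,0,0,0.0207,0,0,0],[-0.2,0,0,0.0208,0,0,0],[-0.2,0,0,0.0207,0,0,0]])

```text
time_s: 36.5
eef_pos: [637.6, 52.4, 121.3]
ee_rot: [-0.0, -0.057, 0.998, 0.0]
force: [0.7, -0.5, 0.2]
grip_width: 0.601
grip_force: 0.0
```

Call:
send_rows(targets=[[-0.2,0,0,0,0,0,0],[0.9,0,0,0,0,0,0],[0.9,0,0,0,0,0,0],[0.9,0,0,0,0,0,0],[0.9,0,0,0,0,0,0],[0.9,0,0,0,0,0,0],[0.9,0,0,0,0,0,0],[0.9,0,0,0,0,0,0],[0.9,0,0,0,0,0,0],[0.9,0,0,0,0,0,0]], squeeze=40)

```text
time_s: 37.75
eef_pos: [638.4, 53.8, 123.2]
ee_rot: [0.001, -0.057, 0.998, 0.001]
force: [-1.2, 6.0, 2.9]
grip_width: 0.174
grip_force: 39.2
```

```bash
python3 chk.py | head -3; python3 - <<'E'
from plan import *
a=ctrl.capture("scene")
cv2.imwrite("pics/l.png",cv2.resize(a["img"][185:285,250:370],None,fx=6,fy=6,interpolation=cv2.INTER_CUBIC)[:,:,::-1])
E
```

```text
[ 68.43754668 -19.78550511 123.20344684] [-1.29785341  7.16852309  4.40607177] 0.17646128346888842 39.209889681078494
[([349.3, 221.7], np.int32(35))]
[([277.2, 194.8], np.int32(16))]
```

Call:
send_rows(targets=[[0.9,0,0.004,0,0,0,0],[0.9,0,0.004,0,0,0,0],[0.9,0,0.004,0,0,0,0],[0.9,0,0.004,0,0,0,0],[0.9,0,0.004,0,0,0,0],[0.9,0,0.004,0,0,0,0],[0.9,0,0.004,0,0,0,0],[0.9,0,0.004,0,0,0,0],[0.9,0,0,0,0,0,0],[0.9,0,0,0,0,0,0]])

```text
time_s: 39.15
eef_pos: [635.0, 83.7, 123.2]
ee_rot: [0.001, -0.056, 0.998, -0.001]
force: [-2.0, -1.9, 5.7]
grip_width: 0.175
grip_force: 39.6
```

```bash
cat > f.py <<'E'
from plan import *
F=[];P=[]
for i in range(4):
    ctrl.capture("top");s=ctrl.sense();F.append(s["force"]);P.append(inv(s["eef_pos"]))
Fv=np.mean(F,0);c,si=np.cos(PSI),np.sin(PSI)
print("travel",(np.mean(P,0)[1]+19.8).round(2),"pos",np.mean(P,0).round(1),"Fy",round(-si*Fv[0]+c*Fv[1],2),"F",Fv.round(1),"w",round(s["grip_width"],3),"t",s["time_s"])
E
python3 f.py
```

```text
travel 30.08 pos [ 68.5  10.3 123.2] Fy -2.54 F [-2.6 -2.9  7.1] w 0.173 t 39.35
```

Call:
send_rows(targets=[[0.9,0,0.002,0,0,0,0],[0.9,0,0.002,0,0,0,0],[0.9,0,0.001,0,0,0,0],[0.9,0,0,0,0,0,0],[0.9,0,0,0,0,0,0],[0.9,0,0,0,0,0,0],[0.9,0,0,0,0,0,0],[0.9,0,0,0,0,0,0],[0.9,0,0,0,0,0,0],[0.9,0,0,0,0,0,0]])

```text
time_s: 40.6
eef_pos: [634.5, 88.2, 123.2]
ee_rot: [0.001, -0.056, 0.998, -0.001]
force: [-3.1, -4.4, 6.6]
grip_width: 0.172
grip_force: 39.6
```

```bash
python3 f.py
```

```text
travel 34.71 pos [ 68.4  14.9 123.2] Fy -3.98 F [-2.3 -4.3  6.7] w 0.17 t 40.8
```

Call:
send_rows(targets=[[0.9,0,0.001,0,0,0,0],[0.9,0,0.001,0,0,0,0],[0.9,0,0,0,0,0,0],[0.9,0,0,0,0,0,0],[0.9,0,0,0,0,0,0],[0.9,0,0,0,0,0,0],[0.9,0,0,0,0,0,0],[0.9,0,0,0,0,0,0],[0.9,0,0,0,0,0,0],[0.9,0,0,0,0,0,0]])

```text
time_s: 42.05
eef_pos: [634.3, 90.2, 123.2]
ee_rot: [0.001, -0.056, 0.998, -0.001]
force: [-2.1, -5.0, 5.8]
grip_width: 0.173
grip_force: 39.6
```

```bash
python3 f.py
```

```text
travel 36.69 pos [ 68.5  16.9 123.2] Fy -4.31 F [-2.4 -4.6  6.4] w 0.168 t 42.25
```

Call:
send_rows(targets=[[0.9,0,0.001,0,0,0,0],[0.9,0,0,0,0,0,0],[0.9,0,0,0,0,0,0],[0.9,0,0,0,0,0,0],[0.9,0,0,0,0,0,0],[0.9,0,0,0,0,0,0],[0.9,0,0,0,0,0,0],[0.9,0,0,0,0,0,0],[0.9,0,0,0,0,0,0],[0.9,0,0,0,0,0,0]])

```text
time_s: 43.5
eef_pos: [634.2, 91.1, 123.2]
ee_rot: [0.001, -0.056, 0.998, -0.001]
force: [-2.9, -4.9, 6.9]
grip_width: 0.175
grip_force: 39.6
```

```bash
python3 f.py
```

```text
travel 37.68 pos [ 68.4  17.9 123.2] Fy -4.28 F [-1.9 -4.5  6.7] w 0.173 t 43.7
```

Call:
send_rows(targets=[[0.9,0,0.001,0,0,0,0],[0.9,0,0,0,0,0,0],[0.9,0,0,0,0,0,0],[0.9,0,0,0,0,0,0],[0.9,0,0,0,0,0,0],[0.9,0,0,0,0,0,0],[0.9,0,0,0,0,0,0],[0.9,0,0,0,0,0,0],[0.9,0,0,0,0,0,0],[0.9,0,0,0,0,0,0]])

```text
time_s: 44.95
eef_pos: [634.1, 92.2, 123.2]
ee_rot: [0.001, -0.056, 0.998, -0.001]
force: [-2.4, -4.0, 7.4]
grip_width: 0.175
grip_force: 39.6
```

```bash
python3 f.py
```

```text
travel 38.68 pos [ 68.5  18.9 123.2] Fy -4.61 F [-2.2 -4.9  6.4] w 0.171 t 45.15
```

Call:
send_rows(targets=[[0.9,0,0.001,0,0,0,0],[0.9,0,0,0,0,0,0],[0.9,0,0,0,0,0,0],[0.9,0,0,0,0,0,0],[0.9,0,0,0,0,0,0],[0.9,0,0,0,0,0,0],[0.9,0,0,0,0,0,0],[0.9,0,0,0,0,0,0],[0.9,0,0,0,0,0,0],[0.9,0,0,0,0,0,0]])

```text
time_s: 46.4
eef_pos: [634.0, 93.2, 123.2]
ee_rot: [0.001, -0.056, 0.998, -0.001]
force: [-1.9, -4.5, 7.1]
grip_width: 0.173
grip_force: 39.6
```

```bash
python3 f.py
```

```text
travel 39.69 pos [ 68.5  19.9 123.2] Fy -4.24 F [-1.9 -4.5  6.9] w 0.174 t 46.6
```

Call:
send_rows(targets=[[0.9,0,0.001,0,0,0,0],[0.9,0,0,0,0,0,0],[0.9,0,0,0,0,0,0],[0.9,0,0,0,0,0,0],[0.9,0,0,0,0,0,0],[0.9,0,0,0,0,0,0],[0.9,0,0,0,0,0,0],[0.9,0,0,0,0,0,0],[0.9,0,0,0,0,0,0],[0.9,0,0,0,0,0,0]])

```text
time_s: 47.85
eef_pos: [633.9, 94.1, 123.2]
ee_rot: [0.001, -0.056, 0.998, -0.001]
force: [-1.7, -3.9, 6.6]
grip_width: 0.173
grip_force: 39.6
```

```bash
python3 f.py
```

```text
travel 40.67 pos [ 68.4  20.9 123.2] Fy -4.26 F [-1.8 -4.5  6.7] w 0.171 t 48.05
```

Call:
send_rows(targets=[[0.9,0,0.001,0,0,0,0],[0.9,0,0,0,0,0,0],[0.9,0,0,0,0,0,0],[0.9,0,0,0,0,0,0],[0.9,0,0,0,0,0,0],[0.9,0,0,0,0,0,0],[0.9,0,0,0,0,0,0],[0.9,0,0,0,0,0,0],[0.9,0,0,0,0,0,0],[0.9,0,0,0,0,0,0]])

```text
time_s: 49.3
eef_pos: [633.8, 95.1, 123.2]
ee_rot: [0.001, -0.056, 0.998, -0.001]
force: [-2.0, -4.4, 7.1]
grip_width: 0.174
grip_force: 39.6
```

```bash
python3 f.py
```

```text
travel 41.66 pos [ 68.5  21.9 123.2] Fy -4.51 F [-2.5 -4.8  6.6] w 0.171 t 49.5
```

Call:
send_rows(targets=[[0.9,0,0.001,0,0,0,0],[0.9,0,0,0,0,0,0],[0.9,0,0,0,0,0,0],[0.9,0,0,0,0,0,0],[0.9,0,0,0,0,0,0],[0.9,0,0,0,0,0,0],[0.9,0,0,0,0,0,0],[0.9,0,0,0,0,0,0],[0.9,0,0,0,0,0,0],[0.9,0,0,0,0,0,0]])

```text
time_s: 50.75
eef_pos: [633.6, 96.2, 123.2]
ee_rot: [0.001, -0.056, 0.998, -0.001]
force: [-1.8, -3.8, 6.6]
grip_width: 0.174
grip_force: 39.6
```

```bash
python3 f.py; python3 - <<'E'
from plan import *
a=ctrl.capture("scene")
for n in ("filter_glass","lamp_axis"):
    r=ctrl.landmark_of(n,a)
    if r: print(n,np.round(r[0]["point"],1),round(r[0]["score"],2), inv(plane(a,r[0]["point"],73)).round(1))
cv2.imwrite("pics/m.png",cv2.resize(a["img"][215:285,260:360],None,fx=8,fy=8,interpolation=cv2.INTER_CUBIC)[:,:,::-1])
E
```

```text
travel 42.71 pos [ 68.5  22.9 123.2] Fy -4.16 F [-2.2 -4.4  6.9] w 0.174 t 50.95
filter_glass [313.5 263. ] 0.56 [82.6 -1.2 73. ]
lamp_axis [315.  267.2] 0.75 [92.8  2.  73. ]
```

View pics/m.png

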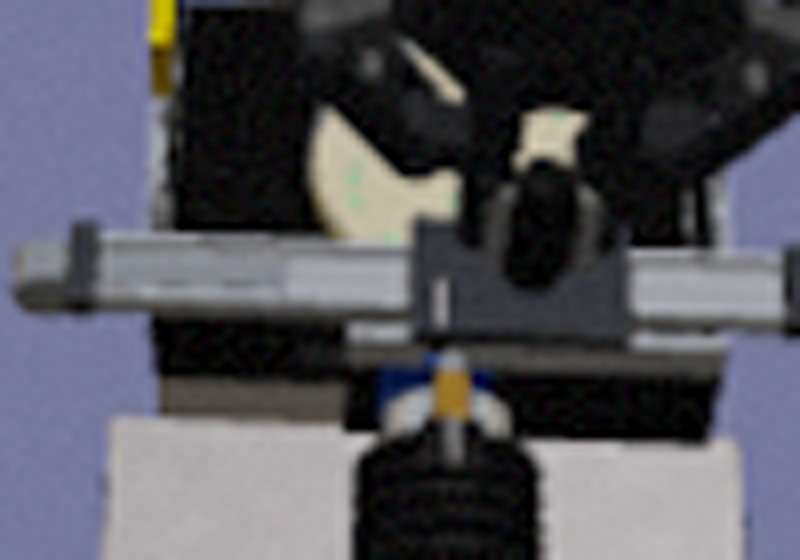

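The white line on the carriage (x≈440 in the crop) is still about 1.5 px short of the lamp's line (453), or roughly 3 mm. I'll keep stepping.

Call:
send_rows(targets=[[0.9,0,0.001,0,0,0,0],[0.9,0,0,0,0,0,0],[0.9,0,0,0,0,0,0],[0.9,0,0,0,0,0,0],[0.9,0,0,0,0,0,0],[0.9,0,0,0,0,0,0],[0.9,0,0,0,0,0,0],[0.9,0,0,0,0,0,0],[0.9,0,0,0,0,0,0],[0.9,0,0,0,0,0,0]])

```text
time_s: 52.35
eef_pos: [633.5, 97.3, 123.2]
ee_rot: [0.001, -0.056, 0.998, -0.001]
force: [-2.6, -4.1, 7.2]
grip_width: 0.173
grip_force: 39.6
```

```bash
python3 f.py
```

```text
travel 43.83 pos [ 68.4  24.  123.2] Fy -3.74 F [-2.4 -4.   6.7] w 0.175 t 52.55
```

Call:
send_rows(targets=[[0.9,0,0.001,0,0,0,0],[0.9,0,0,0,0,0,0],[0.9,0,0,0,0,0,0],[0.9,0,0,0,0,0,0],[0.9,0,0,0,0,0,0],[0.9,0,0,0,0,0,0],[0.9,0,0,0,0,0,0],[0.9,0,0,0,0,0,0],[0.9,0,0,0,0,0,0],[0.9,0,0,0,0,0,0]])

```text
time_s: 53.8
eef_pos: [633.4, 98.4, 123.2]
ee_rot: [0.001, -0.056, 0.998, -0.001]
force: [-3.0, -3.2, 6.8]
grip_width: 0.168
grip_force: 39.6
```

```bash
python3 f.py
```

```text
travel 44.95 pos [ 68.5  25.1 123.2] Fy -2.82 F [-2.1 -3.1  6.7] w 0.176 t 54.0
```

Call:
send_rows(targets=[[0.9,0,0.0005,0,0,0,0],[0.9,0,0,0,0,0,0],[0.9,0,0,0,0,0,0],[0.9,0,0,0,0,0,0],[0.9,0,0,0,0,0,0],[0.9,0,0,0,0,0,0],[0.9,0,0,0,0,0,0],[0.9,0,0,0,0,0,0],[0.9,0,0,0,0,0,0],[0.9,0,0,0,0,0,0]])

```text
time_s: 55.25
eef_pos: [633.3, 98.9, 123.2]
ee_rot: [0.001, -0.056, 0.998, -0.001]
force: [-2.7, -2.3, 6.6]
grip_width: 0.168
grip_force: 39.6
```

```bash
python3 f.py
```

```text
travel 45.42 pos [ 68.4  25.6 123.2] Fy -3.18 F [-1.9 -3.4  6.5] w 0.178 t 55.45
```

Call:
send_rows(targets=[[0.9,0,0.0005,0,0,0,0],[0.9,0,0,0,0,0,0],[0.9,0,0,0,0,0,0],[0.9,0,0,0,0,0,0],[0.9,0,0,0,0,0,0],[0.9,0,0,0,0,0,0],[0.9,0,0,0,0,0,0],[0.9,0,0,0,0,0,0],[0.9,0,0,0,0,0,0],[0.9,0,0,0,0,0,0]])

```text
time_s: 56.7
eef_pos: [633.3, 99.4, 123.2]
ee_rot: [0.001, -0.056, 0.998, -0.001]
force: [-2.4, -4.1, 7.0]
grip_width: 0.173
grip_force: 39.6
```

```bash
python3 f.py
```

```text
travel 45.95 pos [ 68.4  26.1 123.2] Fy -3.03 F [-2.  -3.3  6.7] w 0.172 t 56.9
```

Call:
send_rows(targets=[[0.9,0,0.0006,0,0,0,0],[0.9,0,0,0,0,0,0],[0.9,0,0,0,0,0,0],[0.9,0,0,0,0,0,0],[0.9,0,0,0,0,0,0],[0.9,0,0,0,0,0,0],[0.9,0,0,0,0,0,0],[0.9,0,0,0,0,0,0],[0.9,0,0,0,0,0,0],[0.9,0,0,0,0,0,0]])

```text
time_s: 58.15
eef_pos: [633.2, 99.7, 123.2]
ee_rot: [0.001, -0.056, 0.998, -0.001]
force: [-2.5, -5.0, 6.8]
grip_width: 0.171
grip_force: 39.6
```

```bash
python3 f.py
```

```text
travel 46.26 pos [ 68.5  26.5 123.2] Fy -4.64 F [-2.  -4.9  6.4] w 0.171 t 58.35
```

Call:
send_rows(targets=[[0.9,0,0.0006,0,0,0,0],[0.9,0,0,0,0,0,0],[0.9,0,0,0,0,0,0],[0.9,0,0,0,0,0,0],[0.9,0,0,0,0,0,0],[0.9,0,0,0,0,0,0],[0.9,0,0,0,0,0,0],[0.9,0,0,0,0,0,0],[0.9,0,0,0,0,0,0],[0.9,0,0,0,0,0,0]])

```text
time_s: 59.6
eef_pos: [633.2, 100.0, 123.2]
ee_rot: [0.001, -0.056, 0.998, -0.001]
force: [-2.8, -6.6, 6.1]
grip_width: 0.174
grip_force: 39.6
```

```bash
python3 f.py
```

```text
travel 46.52 pos [ 68.5  26.7 123.2] Fy -6.18 F [-1.9 -6.4  6.5] w 0.171 t 59.8
```

The push dipped to about 3 N, then rose through the usual 4.4 N at a travel of 46.2 mm and on to 6.2 N. I'll step back to the middle of the notch.

Call:
send_rows(targets=[[0.9,0,-0.0006,0,0,0,0],[0.9,0,0,0,0,0,0],[0.9,0,0,0,0,0,0],[0.9,0,0,0,0,0,0],[0.9,0,0,0,0,0,0],[0.9,0,0,0,0,0,0],[0.9,0,0,0,0,0,0],[0.9,0,0,0,0,0,0],[0.9,0,0,0,0,0,0],[0.9,0,0,0,0,0,0]])

```text
time_s: 61.05
eef_pos: [633.2, 99.7, 123.2]
ee_rot: [0.001, -0.056, 0.998, -0.001]
force: [-2.9, -5.0, 7.6]
grip_width: 0.173
grip_force: 39.6
```

```bash
python3 f.py; python3 chk.py | head -3; python3 - <<'E'
from plan import *
a=ctrl.capture("scene")
for n in ("filter_glass","lamp_axis"):
    r=ctrl.landmark_of(n,a)
    if r: print(n,np.round(r[0]["point"],1),round(r[0]["score"],2), inv(plane(a,r[0]["point"],73)).round(1))
E
```

```text
travel 46.26 pos [ 68.4  26.5 123.2] Fy -4.41 F [-2.6 -4.7  6.7] w 0.174 t 61.25
[ 68.44360207  26.44340939 123.18691331] [-2.25754728 -5.06377356  5.92112081] 0.17513830739487862 39.59769188426435
[([312.1, 197.8], np.int32(28)), ([279.9, 218.8], np.int32(34))]
[([277.3, 194.8], np.int32(15)), ([246.1, 226.2], np.int32(27))]
filter_glass [314.9 264.6] 0.59 [86.4  1.8 73. ]
lamp_axis [312.6 266.4] 0.75 [91.1 -3.2 73. ]
```

```bash
python3 -c "
from rig import ctrl
print(ctrl.finish_job())"
```

```text
the job is handed in; nothing more can be done
None
```

I handed the job in at about 61 s: all three leaves had been raised to their stops, and the gripper is holding the slide at the click, at about 46 mm of travel. The left leaf was hidden behind the arm in the final images, but it was upright when last seen.

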